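# Show the notched slide to the code reader

## Robot

A 7-joint arm with a two-finger parallel gripper is mounted at the origin on the work surface. World frame = base frame: x ahead of the robot, y to its left, z up, the work surface at z = 0. Lengths are in mm, angles in rad, forces in N, time in s.
With the tool pointing down it reaches from about 400 to 875 mm from the base axis. Payload 6.5 kg.
Tool frame: the origin (TCP) lies on the centre line of the jaws, within the pads' length; the fingertips stand 8 mm ahead of it and the grasp point (between the pads) lies 11 mm behind it; z points along the fingers, y is the direction in which the jaws open and shut (so a half turn about z gives the same grasp; the last joint's range is limited). The gripper opens to 85 mm and grips with 20 to 120 N. Pads are 22 mm wide; open, the fingers measure 114 mm over their backs; the gripper's body (76 mm by 85 mm) begins 54 mm behind the grasp point. The pads swing forward as they close: fully open they stand 13 mm farther back than shut.
Start: joints at [-1.358, 0.536, -0.004, 1.538, 0.003, 1.067, -0.071], TCP at [178.877, 624.895, 239.29] pointing down, gripper open.
Joint ranges: [-2.7, 2.7], [-0.37, 2.16], [-1.27, 1.26], [0.24, 2.4], [-1.31, 4.45], [0.19, 1.91], [-2.76, 2.76]. Speed limits (rad/s): [2.39, 2.39, 3.14, 3.14, 3.14, 3.14, 3.14].

## Interface

Orientations are given as a rotation vector (axis times angle).
In Python, from workcell import bot gives the robot as it stands. The module is installed in compiled form; this text tells all that it offers.
- The arm moves only by the tool send_rows, never from a script. Its argument "deltas" is a list that holds one entry, the list of rows, each a list of 7 numbers: the shift along the tool's x, y, z in cm, then the turn, a rotation vector about the tool's x, y, z in units of 6 degrees (1.0 is 6 degrees), then the finger opening in cm, from 0 to 8.54. A call has 1 to 20 rows; each row shifts and turns the pose as measured when the row begins, along the tool's axes as they then stand; what a row does not reach is not made up. A row lasts 1/12 s, in which the tool goes at most 41.7 mm and 7.16 degrees, less where a joint would pass 70% of its speed; a pose out of reach is approached as far as the arm can. A call is refused whole if a number of a shift passes 4.17 or a number of a turn 1, either way. A call with a gripper value outside its range is refused whole. The fingers move at their own pace and stop on an object; "squeeze" is the grip in N (left out, the last holds). Time passes only in rows, so rows that do not move let the fingers close. It gives the time, the measured TCP pose, the force and the opening at its end, in the units of the state.
- bot.get_obs(): the state, without advancing time (a new reading comes with each control period).
- bot.grab_frame(name): name is "side" or "top"; returns the picture (420x560x3 uint8, blue, green, red); there is no depth.
- bot.calibration(name): a dict with "fx", "fy", "cx", "cy" (pixels), "k1" (the pictures are not rectified: a ray, as slopes to the right and down, at radius r is drawn at 1 + k1 r^2 times it, then the intrinsics apply), "world_from_camera" (4x4, takes a point from camera to world coordinates). Camera axes: x right, y down, z forward; pixel columns grow to the right and rows downward; lengths in mm; the calibration is good to about 2 mm. A picture is of the moment at which its call begins. calibration takes no time and is no camera call.
- bot.finish_job(): hands the job in, once; it reports no verdict.
The state is a dict: "time": time; "q": joint angles; "dq": joint speeds; "joint_torque": joint torques, N m; "tool_pos": TCP position; "eef_rot": TCP orientation; "ft_force": force on the tool from outside, world axes, zero at the start; "ft_torque": the same for the moment, N m; "grip_width": opening from 0.0 (shut) to 1.0 (fully open).
Only numpy, scipy, OpenCV 4.12 (cv2) and the standard library are available. Lean on these libraries where they do the work, as an engineer would, in place of code of your own. Each camera call takes 0.05 s, during which the arm holds its last target.

## Task

Three thick glass slides stand drying in the pink rack; only one has a frosted label end, which is marked by a small notch in one corner (looking at the label face with the frosted end uppermost, the notch is at the top right). Pull that slide up out of the rack by its two long edges, fingers off the frosted label, and present it to the code reader with the label side up, squarely facing the reader's window and about 10 cm in front of it on its line of sight. Finish while still holding the slide there; do not touch the reader, and leave the other two slides, the pot and the tip box alone.

Things in the scene. Friction and masses are not known exactly. Their poses are not given: they have to be found in the camera images.
- slide: the wanted slide: clear greenish glass 76 x 32 x 4 mm, about 25 g, upright in a slot, top 60 mm free; it may lean 5 degrees. Origin: middle of its lower short end. z runs up to the frosted end (z = 76), x = normal of the label face, y across the 32 mm width. A 7 x 7 mm notch is cut from the top corner at +y. The top 22 mm of the +x face is frosted white; the white shows through from behind.
- label: the frosted face of that slide, part of it, with a 9 mm dark square dot code in its middle. Origin: on the label face, 62 mm up the slide (14 mm below its top), mid-width. Axes as the slide's: x points out of the label face, z to the notched end.
- blank_a: a plain clear slide of the same size, no frosting, no notch, standing in the same rack; origin and axes as the slide's. To be left in place.
- blank_b: the other plain clear slide, like blank_a. To be left in place.
- rack: pink slide rack 124 x 50 mm, 20 mm high, fixed. Origin: centre of its underside; x along the row of five slots, 24 mm apart. Each slot is 16 mm deep (floor 4 mm above the work surface), 5.5 mm wide along x, 34 mm long along y. The slides stand in the first, third and fifth slots in any order, label face towards the rack's +x.
- reader: hands-free code reader: grey round foot 96 mm across, 12 mm high, fixed on the surface, thin dark post 12 mm thick at its back, pale head 70 mm wide on top, about 0.28 m high. Origin: centre of the foot's underside; x points to its back, away from the side where it looks; it stands at the robot's left and looks roughly to the right (-y).
- reader_head: the reader's pale head, 46 x 70 mm, 58 mm long, with a dark red window in a black frame. Origin: centre of the window, 35 mm in front of the foot's centre, 235 mm above the surface. z = line of sight out of the window, 45 degrees down to its front; y is level; x points 45 degrees up to its front. Best reading: label centre 100 mm out along z, label face looking back along -z.
- pot: sample pot with yellow cap, 48 mm across, 62 mm high, standing on the surface; origin: centre of its underside. Bystander.
- tip_box: closed pipette tip box, blue with a pale lid, 72 x 110 x 52 mm; origin: centre of its underside. Bystander.
Not all that is in view belongs to the job. Leave any blue look-alike of the slide alone. Several things look just like the rack: the one meant starts farthest from the robot's base.

How it is judged:
By the outcome, as a careful person would: the job done as asked, in the order asked, and still so for the second after the job is handed in, while the arm keeps its last pose, push and grip.
It also fails if it takes over 35 s, if anything falls off the work surface, if the arm or the gripper's body presses on something with over 40 N, if the wrist force passes 120 N, or if a joint passes its speed limit or range.

## Working session

There is one attempt and no reset: what is moved stays moved. The work goes in short steps, Python scripts to look and compute and a tool call to move; the robot and the scene stay as the last step left them, time stands still between calls to the robot, and variables do not carry over. Pictures are saved under pics/ and viewed, and the job is handed in when it is done.

Besides the shell and the picture viewer there is one more tool, called after ">>>" as name(argument=value, ...) on one line, values as JSON. send_rows: Moves the arm, as the interface text tells. Its arguments: {"type":"object","properties":{"deltas":{"type":"array","items":{"type":"array","items":{"type":"array","items":{"type":"number"}}}},"squeeze":{"type":"number"}},"required":["deltas"]}

```bash
mkdir -p pics; python3 - <<'E'
from workcell import bot
import cv2,numpy as np
for n in("side","top"):
    cv2.imwrite(f"pics/{n}0.png",bot.grab_frame(n)); c=bot.calibration(n)
    print(n,{k:(np.round(v,4).tolist() if k=="world_from_camera" else v) for k,v in c.items()})
print(bot.get_obs())
E
```

```text
side {'fx': 403.7885613949909, 'fy': 403.7885613949909, 'cx': 272.92681280146036, 'cy': 211.2825494321982, 'k1': 0.0005736520251077114, 'world_from_camera': [[0.8075, -0.3395, 0.4823, 109.4661], [-0.5898, -0.4712, 0.6558, -506.967], [0.0046, -0.814, -0.5808, 724.651], [0.0, 0.0, 0.0, 1.0]]}
top {'fx': 512.9125111602613, 'fy': 512.9125111602613, 'cx': 282.3791654911671, 'cy': 211.7144489593411, 'k1': -0.0020946419425438133, 'world_from_camera': [[0.0205, -0.9968, 0.0774, 479.0766], [-0.9997, -0.0194, 0.0146, 114.4059], [-0.0131, -0.0777, -0.9969, 1379.0646], [0.0, 0.0, 0.0, 1.0]]}
{'time': 0.1, 'q': array([-1.35820336,  0.53707693, -0.0044486 ,  1.53876242,  0.00256977,
        1.06726689, -0.07119252]), 'dq': array([-0.00174533, -0.00217788, -0.00179081, -0.0006738 , -0.00076727,
        0.00185286,  0.00125109]), 'joint_torque': array([ 1.98627247e-03, -5.84564638e+01,  1.05140001e+00, -2.59776628e+01,
        1.26209555e-02,  4.63976015e-03,  5.07120353e-05]), 'tool_pos': array([178.72580451, 624.38417889, 238.51394253]), 'eef_rot': array([-4.36378184e-01, -3.11100594e+00,  2.35995159e-03]), 'ft_force': array([ 1.02949987,  0.04810636, -0.76144126]), 'ft_torque': array([-0.01603259, -0.04757169, -0.00843158]), 'grip_width': 1.000509344894449}
```

View pics/side0.png

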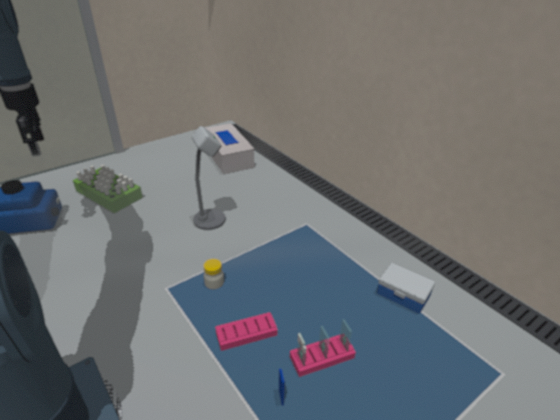

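View pics/top0.png

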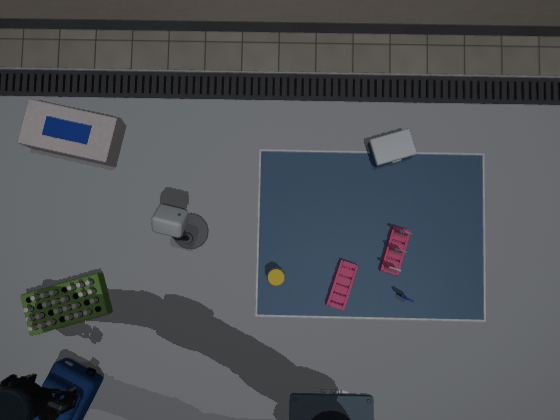

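```bash
python3 - <<'E'
import cv2
s=cv2.imread("pics/side0.png");t=cv2.imread("pics/top0.png")
def crop(im,x,y,w,h,k,n):
    c=cv2.resize(im[y:y+h,x:x+w],None,fx=k,fy=k,interpolation=cv2.INTER_CUBIC)
    for i in range(0,w,10):
        cv2.putText(c,str(x+i),(i*k,8),0,.3,(0,255,255),1);cv2.line(c,(i*k,10),(i*k,14),(0,255,255))
    for i in range(0,h,10):
        cv2.putText(c,str(y+i),(0,i*k+4),0,.3,(0,255,255),1)
    cv2.imwrite(n,c)
crop(s,280,310,80,70,9,"pics/s_rack.png")
crop(t,370,215,60,65,9,"pics/t_rack.png")
crop(t,145,180,70,75,8,"pics/t_reader.png")
crop(s,180,115,60,120,5,"pics/s_reader.png")
E
```

```text
(no output)
```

View pics/s_rack.png

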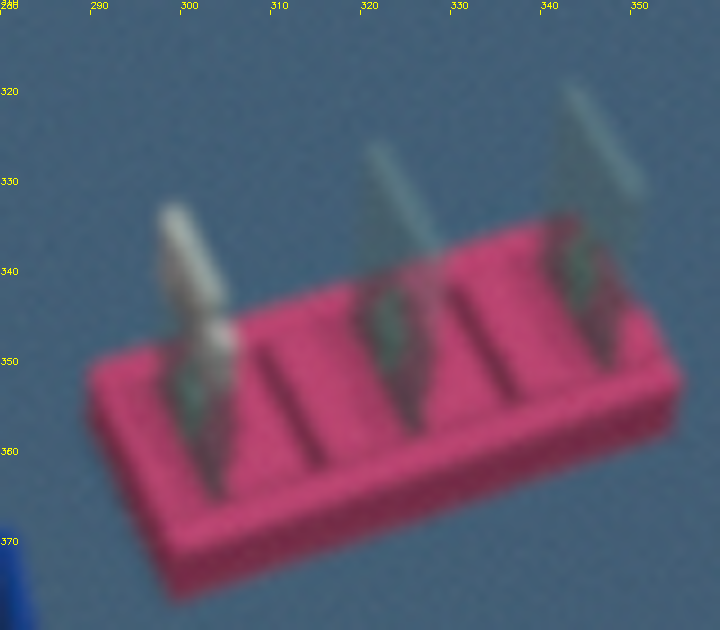

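View pics/t_rack.png

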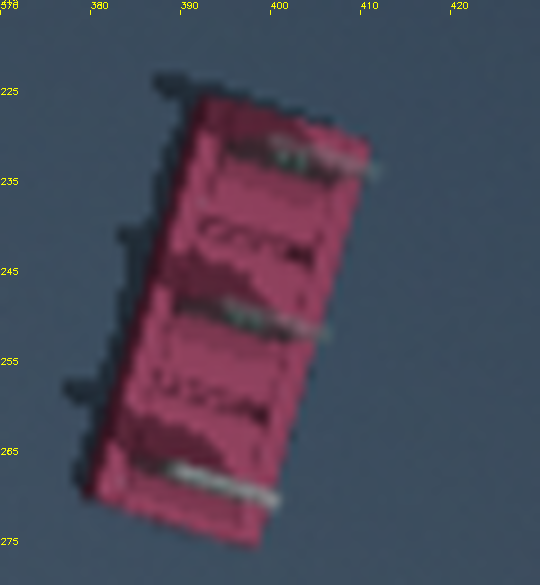

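View pics/t_reader.png

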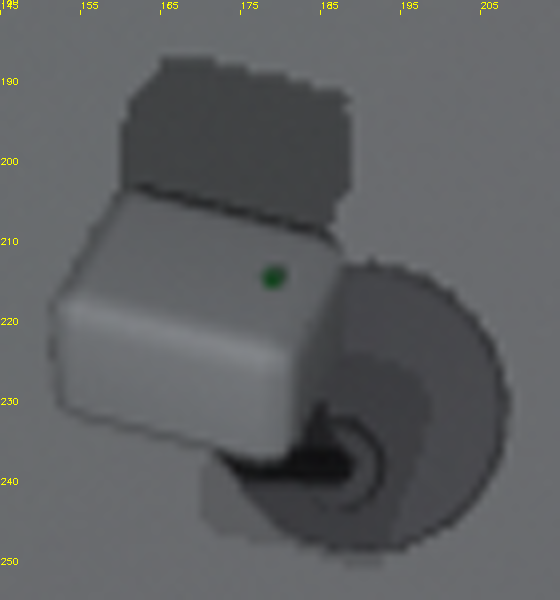

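View pics/s_reader.png

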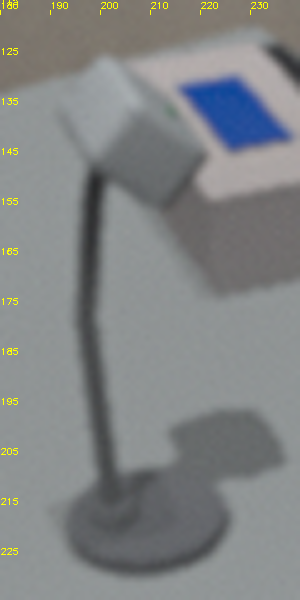

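```bash
cat > h.py <<'E'
import cv2,numpy as np,json
from scipy.spatial.transform import Rotation as R
from scipy.optimize import least_squares
def cal(n):
    from workcell import bot
    return bot.calibration(n)
def proj(c,P):
    P=np.atleast_2d(P);T=np.linalg.inv(np.array(c["world_from_camera"]))
    p=P@T[:3,:3].T+T[:3,3];s=p[:,:2]/p[:,2:];r2=(s**2).sum(1,keepdims=True)
    s=s*(1+c["k1"]*r2);return s*[c["fx"],c["fy"]]+[c["cx"],c["cy"]]
def avg(n,k):
    from workcell import bot
    return np.mean([bot.grab_frame(n).astype(float) for _ in range(k)],0)
def crop(im,x,y,w,h,k,n,lines=()):
    c=cv2.resize(np.clip(im[y:y+h,x:x+w],0,255).astype(np.uint8),None,fx=k,fy=k,interpolation=cv2.INTER_CUBIC)
    for a,b,col in lines:
        f=lambda p:tuple(int(round(v)) for v in ((p[0]+.5-x)*k-.5,(p[1]+.5-y)*k-.5))
        cv2.line(c,f(a),f(b),col,1,cv2.LINE_AA)
    for i in range(0,w,5):
        if i%10==0: cv2.putText(c,str(x+i),(i*k,8),0,.3,(0,255,255),1)
        cv2.line(c,(i*k,10),(i*k,14),(0,255,255))
    for i in range(0,h,10): cv2.putText(c,str(y+i),(0,i*k+4),0,.3,(0,255,255),1)
    cv2.imwrite(n,c)
E
python3 - <<'E'
from h import *
for n in("side","top"): np.save(f"{n}.npy",avg(n,6))
s=np.load("side.npy");t=np.load("top.npy")
crop(s,290,325,28,45,16,"pics/s1.png")
crop(t,376,255,32,25,20,"pics/t1.png")
E
```

```text
(no output)
```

View pics/s1.png

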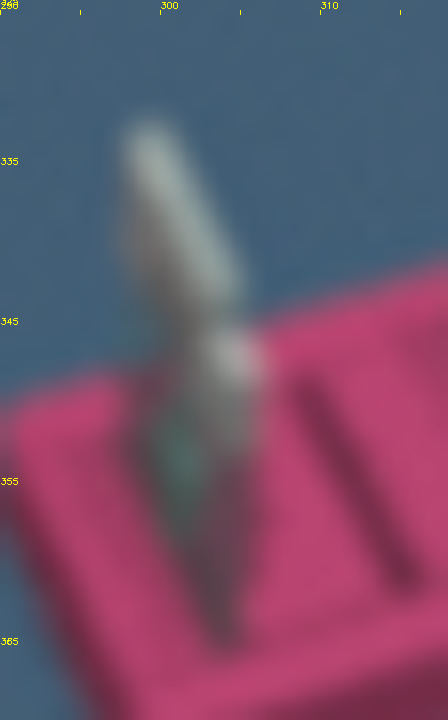

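View pics/t1.png

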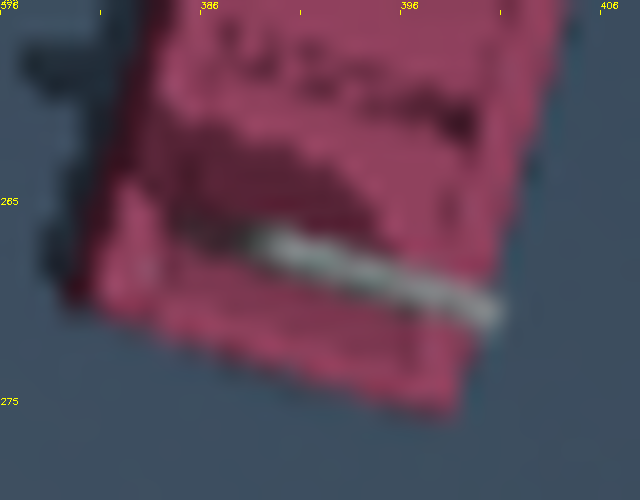

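```bash
cat >> h.py <<'E'
def tri(us,ut):
    cs,ct=cal("side"),cal("top")
    f=lambda P:np.r_[proj(cs,P)[0]-us,proj(ct,P)[0]-ut]
    r=least_squares(f,[500,-100,50]);return r.x,r.fun
def onz(n,u,z):
    c=cal(n);f=lambda p:proj(c,[p[0],p[1],z])[0]-u
    return least_squares(f,[500,0]).x
E
python3 - <<'E'
from h import *
cs,ct=cal("side"),cal("top")
S={"far-right":(355.3,351.5),"far-left":(343,334),"near-right":(299,371),"near-left":(290,351.3)}
for k,v in S.items(): print(k,"side",onz("side",v,20).round(1))
T={"far-right":(410.3,231),"far-left":(393,226),"near-right":(398.3,275.7),"near-left":(381,269.8)}
for k,v in T.items(): print(k,"top",onz("top",v,20).round(1))
# rack fit
def corners(p):
    x,y,t=p;c,s=np.cos(t),np.sin(t);o=[]
    for a,b in((-62,-25),(-62,25),(62,-25),(62,25)):
        o.append([x+c*a-s*b,y+s*a+c*b,20])
    return np.array(o) # rack +x toward robot: far=-62 ; 
def f(p,both=True):
    C=corners(p);order=["far-left","far-right","near-left","near-right"]
    # rack y for +x=-world x: +y = -world y = right
    return np.r_[(proj(cs,C)-[S[k] for k in order]).ravel(),(proj(ct,C)-[T[k] for k in order]).ravel()]
r=least_squares(f,[550,-150,np.pi]);print(r.x,r.fun.round(1))
np.save("rack.npy",r.x)
E
```

```text
far-right side [ 541.8 -203.2]
far-left side [ 551.7 -157.6]
near-right side [ 421.9 -170.2]
near-left side [ 435.1 -125.2]
far-right top [ 540.  -204.6]
far-left top [ 552.4 -159. ]
near-right top [ 422.  -173.4]
near-left top [ 436.5 -128. ]
[ 487.67390735 -164.80920233    2.87556916] [ 0.6 -0.7  0.4  0.9 -0.5 -0.1  0.5  1.1 -0.8 -0.7  0.2 -0.3 -1.4  0.8
 -0.3  0.3]
```

```bash
cat >> h.py <<'E'
def slideT(rack,lean,dx=0,dy=0,slot=48):
    x,y,t=rack
    Rr=R.from_euler("z",t)*R.from_euler("y",lean)
    o=np.array([x,y,4])+R.from_euler("z",t).apply([slot+dx,dy,0])
    return Rr,o
def slidelines(c,Rr,o,col,notch=True):
    L=[]
    for xx in(-2,2):
        P=[[xx,-16,16],[xx,-16,76],[xx,9 if notch else 16,76]]+([[xx,9,69],[xx,16,69]] if notch else [])+[[xx,16,16]]
        p=proj(c,Rr.apply(P)+o)
        L+= [(p[i],p[i+1],col) for i in range(len(p)-1)]
        if notch:
            q=proj(c,Rr.apply([[xx,-16,54],[xx,16,54]])+o);L.append((q[0],q[1],col))
    return L
E
python3 - <<'E'
from h import *
cs,ct=cal("side"),cal("top");s=np.load("side.npy");t=np.load("top.npy");rk=np.load("rack.npy")
LS,LT=[],[]
for lean,col in((0,(0,255,255)),):
    for sl in(48,0,-48):
        Rr,o=slideT(rk,lean,slot=sl)
        LS+=slidelines(cs,Rr,o,col,sl==48);LT+=slidelines(ct,Rr,o,col,sl==48)
x,y,th=rk
P=[[x+np.cos(th)*a-np.sin(th)*b,y+np.sin(th)*a+np.cos(th)*b,20] for a,b in((-62,-25),(-62,25),(62,25),(62,-25),(-62,-25))]
for c,L in((cs,LS),(ct,LT)):
    p=proj(c,P);L+=[(p[i],p[i+1],(255,255,255)) for i in range(4)]
crop(s,285,315,75,60,10,"pics/s2.png",LS);crop(t,376,220,40,60,10,"pics/t2.png",LT)
E
```

```text
(no output)
```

View pics/s2.png

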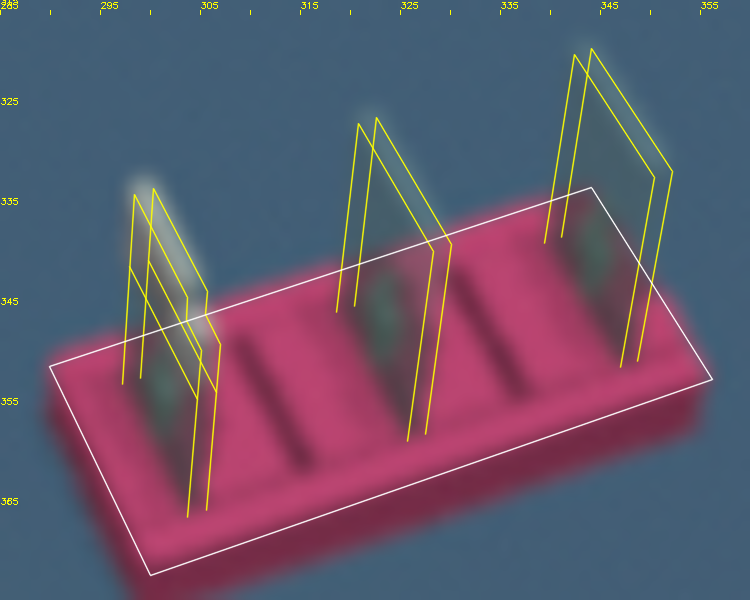

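View pics/t2.png

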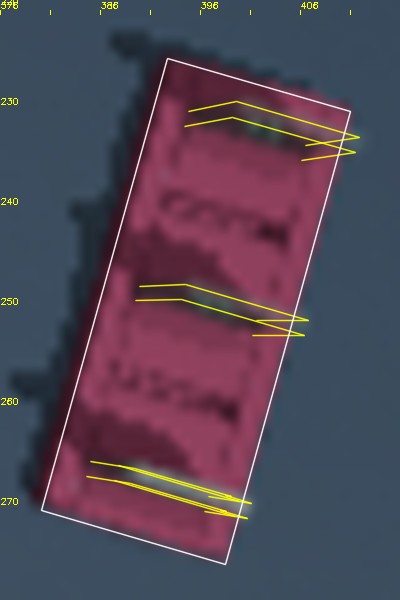

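```bash
cat >> h.py <<'E'
def reader(p):
    x,y,yaw=p   # yaw of front direction
    f=np.array([np.cos(yaw),np.sin(yaw),0]);u=np.array([0,0,1.])
    z=(f-u)/2**.5; X=(f+u)/2**.5; Y=np.cross(z,X)
    o=np.array([x,y,235])+35*f
    return o,np.c_[X,Y,z]
def readerlines(c,p,col):
    o,M=reader(p);L=[]
    B=np.array([[a,b,d] for d in(0,-58) for a,b in((-23,-35),(-23,35),(23,35),(23,-35))])
    q=proj(c,B@M.T+o)
    for i in range(4):
        L+=[(q[i],q[(i+1)%4],(0,0,255)),(q[4+i],q[4+(i+1)%4],col),(q[i],q[4+i],col)]
    a=np.linspace(0,2*np.pi,40);C=np.c_[p[0]+48*np.cos(a),p[1]+48*np.sin(a),0*a+12];q=proj(c,C)
    L+=[(q[i],q[i+1],col) for i in range(39)]
    return L
E
python3 - <<'E'
from h import *
cs,ct=cal("side"),cal("top");s=np.load("side.npy");t=np.load("top.npy")
print(onz("top",(190.4,230.9),12),onz("side",((193.5+226)/2,(209+230)/2-.7),12))
# head corner fit in top: [a,b,d] -> X sign
pk={(23,35,-58):0}
def pts(p):
    o,M=reader(p);B=np.array([[23,35,-58],[23,-35,-58],[-23,35,-58],[-23,-35,-58],[23,35,0],[23,-35,0]]);return B@M.T+o
p0=[*onz("top",(190.4,230.9),12),-.27]
q=proj(ct,pts(p0)).round(1);print(q)
crop(t,145,180,70,75,8,"pics/t3.png",readerlines(ct,p0,(0,255,255)))
crop(s,175,115,70,120,5,"pics/s3.png",readerlines(cs,p0,(0,255,255)))
E
```

```text
[528.98305453 379.16913832] [527.084382   376.00191294]
[[182.2 225.7]
 [151.  216.3]
 [180.8 240.7]
 [150.5 231.5]
 [191.6 208.9]
 [161.6 199.9]]
```

View pics/t3.png

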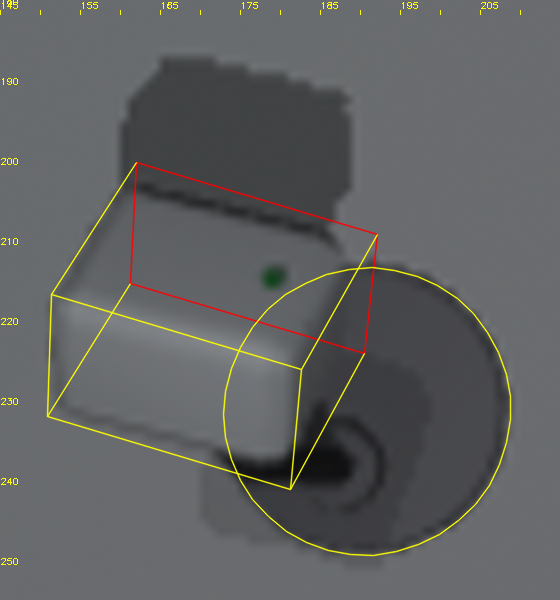

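View pics/s3.png

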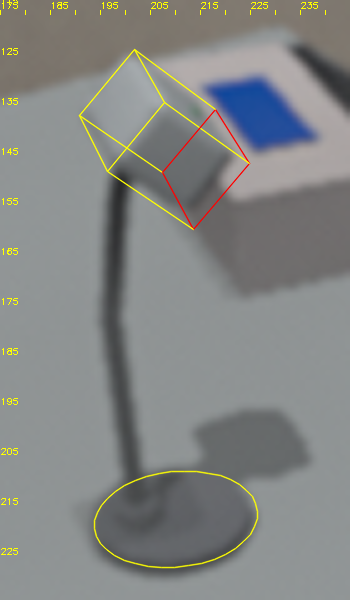

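```bash
python3 - <<'E'
from h import *
t=np.load("top.npy");g=t.mean(2);g=cv2.GaussianBlur(g,(0,0),.6)
# dark bar min rows near front edge; ridge brightness edge; back edge
def sub(col,a,b,fn):
    v=fn(g[a:b,col]);i=int(np.argmax(v));
    d=0
    if 0<i<len(v)-1: d=.5*(v[i-1]-v[i+1])/(v[i-1]-2*v[i]+v[i+1])
    return a+i+d
cols=np.arange(163,184)
bar=[sub(c,int(200+ (c-160)*.28),int(209+(c-160)*.28),lambda v:-v) for c in cols]
print("bar",np.polyfit(cols,bar,1),np.round(bar,1))
cols=np.arange(156,180)
rid=[sub(c,int(212+(c-153)*.28),int(222+(c-153)*.28),lambda v:np.abs(np.gradient(v))) for c in cols]
print("ridge",np.polyfit(cols,rid,1),np.round(rid,1))
cols=np.arange(156,171)
bk=[sub(c,int(227+(c-153)*.28),int(237+(c-153)*.28),lambda v:-np.gradient(v)) for c in cols]
print("back",np.polyfit(cols,bk,1),np.round(bk,1))
E
```

```text
bar [  0.24238422 163.50409035] [202.9 203.2 203.7 203.8 203.9 204.2 204.6 204.8 204.9 205.  205.5 205.8
 205.9 205.9 206.5 206.8 206.9 206.9 207.5 207.8 207.8]
ridge [  0.24731816 178.39905935] [216.9 217.2 217.5 217.7 217.9 218.2 218.6 218.7 218.9 219.2 219.5 219.7
 219.9 220.2 220.5 220.7 220.9 221.2 221.4 221.7 221.9 222.1 222.4 222.7]
back [  0.25200871 191.33015193] [230.8 230.9 231.  231.3 231.8 231.9 232.  232.3 232.8 233.  233.1 233.3
 233.8 234.  234.1]
```

```bash
cat >> h.py <<'E'
def state():
    from workcell import bot
    return bot.get_obs()
def pose(o=None):
    o=o or state();return np.array(o["tool_pos"]),R.from_rotvec(o["eef_rot"])
def plan(p1,R1,g,step=38,ang=6,n=None,p0=None,R0=None):
    """rows from pose 0 to pose 1, straight line and slerp; prints tool-frame row"""
    if p0 is None:p0,R0=pose()
    d=np.array(p1)-p0;w=(R0.inv()*R1).as_rotvec()
    n=n or int(max(np.ceil(np.linalg.norm(d)/step),np.ceil(np.degrees(np.linalg.norm(w))/ang),1))
    rows=[]
    for i in range(n):
        Ri=R0*R.from_rotvec(w*i/n)
        rows.append(np.r_[Ri.inv().apply(d/n)/10,np.degrees(w/n)/6,g].round(2).tolist())
    return rows
E
python3 - <<'E'
from h import *
p,r=pose();
a=[350,360,300];print(plan(a,r,8.5));
b=[450,50,300];print(plan(b,r,8.5,p0=np.array(a),R0=r))
E
```

```text
[[-2.64, -2.31, -0.67, 0.0, 0.0, 0.0, 8.5], [-2.64, -2.31, -0.67, 0.0, 0.0, 0.0, 8.5], [-2.64, -2.31, -0.67, 0.0, 0.0, 0.0, 8.5], [-2.64, -2.31, -0.67, 0.0, 0.0, 0.0, 8.5], [-2.64, -2.31, -0.67, 0.0, 0.0, 0.0, 8.5], [-2.64, -2.31, -0.67, 0.0, 0.0, 0.0, 8.5], [-2.64, -2.31, -0.67, 0.0, 0.0, 0.0, 8.5], [-2.64, -2.31, -0.67, 0.0, 0.0, 0.0, 8.5], [-2.64, -2.31, -0.67, 0.0, 0.0, 0.0, 8.5]]
[[-2.02, -3.01, -0.0, 0.0, 0.0, 0.0, 8.5], [-2.02, -3.01, -0.0, 0.0, 0.0, 0.0, 8.5], [-2.02, -3.01, -0.0, 0.0, 0.0, 0.0, 8.5], [-2.02, -3.01, -0.0, 0.0, 0.0, 0.0, 8.5], [-2.02, -3.01, -0.0, 0.0, 0.0, 0.0, 8.5], [-2.02, -3.01, -0.0, 0.0, 0.0, 0.0, 8.5], [-2.02, -3.01, -0.0, 0.0, 0.0, 0.0, 8.5], [-2.02, -3.01, -0.0, 0.0, 0.0, 0.0, 8.5], [-2.02, -3.01, -0.0, 0.0, 0.0, 0.0, 8.5]]
```

>>> send_rows(deltas=[[[-2.6,-2.3,-0.7,0,0,0,8.5],[-2.6,-2.3,-0.7,0,0,0,8.5],[-2.6,-2.3,-0.7,0,0,0,8.5],[-2.6,-2.3,-0.7,0,0,0,8.5],[-2.6,-2.3,-0.7,0,0,0,8.5],[-2.6,-2.3,-0.7,0,0,0,8.5]]], squeeze=30)

```text
time: 1.2
tool_pos: [287.0, 449.4, 279.6]
eef_rot: [-0.412, -3.109, -0.002]
ft_force: [0.1, 1.2, 0.3]
grip_width: 0.997
```

```bash
cat > log.py <<'E'
from h import *
o=state()
with open("log.jsonl","a") as f: f.write(json.dumps({k:np.asarray(o[k]).tolist() for k in("time","q","tool_pos","eef_rot")})+"\n")
print(round(o["time"],2),np.round(o["q"],3),np.round(o["tool_pos"],1),np.round(o["eef_rot"],3),np.round(o["ft_force"],1),round(o["grip_width"],3))
E
python3 log.py
```

```text
1.2 [-1.11   0.293  0.032  1.805 -0.017  1.044  0.237] [287.  449.4 279.6] [-4.120e-01 -3.109e+00 -2.000e-03] [0.1 1.2 0.3] 0.997
```

>>> send_rows(deltas=[[[-2.6,-2.6,-0.4,0,0,0,8.5],[-2.6,-2.6,-0.4,0,0,0,8.5],[-2.4,-3.0,-0.2,0,0,0,8.5],[-2.2,-3.2,0,0,0,0,8.5],[-2.0,-3.2,0,0,0,0,8.5],[-2.0,-3.2,0,0,0,0,8.5],[-2.0,-3.2,0,0,0,0,8.5],[-2.0,-3.2,0,0,0,0,8.5]]])

```text
time: 1.87
tool_pos: [402.1, 157.3, 292.2]
eef_rot: [0.412, 3.114, 0.017]
ft_force: [0.8, 0.3, 0.3]
grip_width: 0.994
```

```bash
python3 log.py
```

```text
1.87 [-0.699  0.084  0.244  2.036 -0.034  1.018  0.869] [402.1 157.3 292.2] [0.412 3.114 0.017] [0.8 0.3 0.3] 0.994
```

```bash
cat > fit.py <<'E'
from h import *
import itertools
D=[json.loads(l) for l in open("log.jsonl")]
D.insert(0,dict(q=[-1.35820336,0.53707693,-0.0044486,1.53876242,0.00256977,1.06726689,-0.07119252],tool_pos=[178.72580451,624.38417889,238.51394253],eef_rot=[-4.36378184e-01,-3.11100594e+00,2.35995159e-03]))
def rot(q,s,c):
    z=lambda a:R.from_euler("z",a);y=lambda a:R.from_euler("y",a)
    return [z(s[0]*q[0]+c[0]),y(q[1]),z(s[1]*q[2]),y(q[3]),z(s[2]*q[4]),y(q[5]),z(s[3]*q[6]+c[1])]
if __name__=="__main__":
  best=[]
  for s in itertools.product((1,-1),repeat=4):
   for i in range(4):
    def f(c):
        o=[]
        for d in D:
            r=R.identity()
            for k in rot(d["q"],s,c): r=r*k
            o.append((r.inv()*R.from_rotvec(d["eef_rot"])).as_rotvec())
        return np.ravel(o)
    r=least_squares(f,[0,i*np.pi/2]);best.append((r.cost,s,r.x.round(3).tolist()))
  for b in sorted(best)[:5]:print(b)
E
python3 fit.py
```

```text
(np.float64(1.874573618451654e-17), (-1, -1, -1, -1), [0.0, 1.571])
(np.float64(2.070449427504165e-17), (-1, -1, -1, -1), [0.0, 1.571])
(np.float64(4.5463723318070204e-13), (-1, -1, -1, -1), [-0.0, 1.571])
(np.float64(0.00037550823067633316), (1, 1, 1, 1), [2.817, 1.783])
(np.float64(0.0003755082310019141), (1, 1, 1, 1), [2.817, 8.066])
```

```bash
cat >> fit.py <<'E'
S=(-1,-1,-1,-1);C=(0,np.pi/2)
PRI=np.array([0,0,284.8, 0,-12,420.8, 0,-12,314.3, 0,0,330.])
def chain(q):
    k=rot(q,S,C);r1=k[0];A=[r1]          # v0 after J1
    r3=k[0]*k[1]*k[2];A.append(r3)
    r5=r3*k[3]*k[4];A.append(r5)
    r7=r5*k[5];A.append(r7)
    return A,r7*k[6]
def fitpos(lam=.02):
    M=[];b=[]
    for d in D:
        A,_=chain(d["q"]);M.append(np.hstack([a.as_matrix() for a in A]));b.append(d["tool_pos"])
    M=np.vstack(M);b=np.hstack(b)
    w=lam*np.eye(12)
    x=np.linalg.lstsq(np.vstack([M,w]),np.r_[b,w@PRI],rcond=None)[0]
    return x,(M@x-b)
def fk(q,x):
    A,r=chain(q);return sum(a.apply(x[3*i:3*i+3]) for i,a in enumerate(A)),r
if __name__=="__main__":
    for lam in(.02,.2):
        x,e=fitpos(lam);print(x.round(1),e.round(2))
E
python3 fit.py|tail -4
```

```text
(np.float64(0.00037550823067633316), (1, 1, 1, 1), [2.817, 1.783])
(np.float64(0.0003755082310019141), (1, 1, 1, 1), [2.817, 8.066])
[  3.1 -19.4 286.8  -5.5 -10.1 504.6 -25.9 -13.7 368.1 -56.9  -1.7 329.1] [-0.1  -0.18  0.03  0.26  0.15 -0.1  -0.12  0.06  0.07]
[ 26.7   6.3 295.1   8.6 -20.1 476.6 -29.1 -22.4 350.4 -44.2 -10.4 318.7] [ 0.42 -5.6  -1.26  1.93  1.07 -0.68  0.24  3.59  1.53]
```

```bash
cat >> h.py <<'E'
def graspT(a=np.radians(20),off=3.,tipz=None,clear=2.0,tip=8.,lift=0):
    rk=np.load("rack.npy");Rs,o=slideT(rk,0)
    tz=16+clear+11*np.sin(a)
    # tool axes in slide frame
    zt=np.array([np.sin(a),0,-np.cos(a)]);xt=np.array([np.cos(a),0,np.sin(a)]);yt=np.array([0,-1.,0])
    tipc=np.array([-off*np.cos(a),0,tz]);tcp=tipc-tip*zt
    return Rs.apply(tcp)+o+[0,0,lift],Rs*R.from_matrix(np.c_[xt,yt,zt])
E
python3 - <<'E'
from h import *
p,r=graspT();print(p,r.as_rotvec())
ph,_=graspT(lift=110)
rows=plan(ph,r,8.5,step=36);print(len(rows));print(rows)
E
```

```text
[ 446.72218609 -153.65060644   33.27976254] [-0.3706563  -2.77019009 -0.06535671]
10
[[-1.24, -2.9, 1.46, 0.01, 0.33, 0.0, 8.5], [-1.29, -2.9, 1.42, 0.01, 0.33, 0.0, 8.5], [-1.34, -2.9, 1.37, 0.01, 0.33, 0.0, 8.5], [-1.39, -2.9, 1.33, 0.01, 0.33, 0.0, 8.5], [-1.44, -2.89, 1.28, 0.01, 0.33, 0.0, 8.5], [-1.48, -2.89, 1.23, 0.01, 0.33, 0.0, 8.5], [-1.53, -2.89, 1.18, 0.01, 0.33, 0.0, 8.5], [-1.57, -2.89, 1.13, 0.01, 0.33, 0.0, 8.5], [-1.61, -2.89, 1.08, 0.01, 0.33, 0.0, 8.5], [-1.65, -2.88, 1.03, 0.01, 0.33, 0.0, 8.5]]
```

>>> send_rows(deltas=[[[-1.2,-2.9,1.4,0,0.33,0,8.5],[-1.3,-2.9,1.4,0,0.33,0,8.5],[-1.3,-2.9,1.4,0,0.33,0,8.5],[-1.4,-2.9,1.3,0,0.33,0,8.5],[-1.4,-2.9,1.3,0,0.33,0,8.5]]])

```text
time: 2.28
tool_pos: [427.4, -4.9, 220.7]
eef_rot: [-0.387, -2.953, -0.067]
ft_force: [0.3, 0.5, -0.0]
grip_width: 0.998
```

```bash
python3 log.py
```

```text
2.28 [-0.373  0.287  0.397  2.02  -0.202  1.023  1.448] [427.4  -4.9 220.7] [-0.387 -2.953 -0.067] [ 0.3  0.5 -0. ] 0.998
```

>>> send_rows(deltas=[[[-1.5,-2.9,1.2,0,0.33,0,8.5],[-1.5,-2.9,1.2,0,0.33,0,8.5],[-1.6,-2.9,1.1,0,0.33,0,8.5],[-1.6,-2.9,1.1,0,0.33,0,8.5],[-1.6,-2.9,1.0,0,0.33,0,8.5],[0,0,0,0,0,0,8.5]]])

```text
time: 2.78
tool_pos: [451.4, -173.5, 138.7]
eef_rot: [-0.368, -2.775, -0.096]
ft_force: [-0.3, 0.2, 0.6]
grip_width: 0.995
```

```bash
python3 log.py;python3 fit.py|tail -2;  python3 - <<'E'
from h import *
ph,r=graspT(lift=110)
print(plan(ph,r,8.5,n=1))
E
```

```text
2.78 [-0.027  0.632  0.431  1.796 -0.26   1.13   1.835] [ 451.4 -173.5  138.7] [-0.368 -2.775 -0.096] [-0.3  0.2  0.6] 0.995
[ 20.7   5.7 294.2   8.3 -17.8 476.9 -28.7 -23.  354.4 -47.2 -11.  316.1] [ 0.07 -5.42 -1.43  1.81  1.09 -0.99  0.85  2.58  1.11  1.47 -1.8   0.49
 -0.44  2.89  0.44]
[[1.06, 1.8, -0.06, 0.2, 0.02, 0.06, 8.5]]
```

```bash
python3 - <<'E'
from fit import *
M=[];b=[]
for d in D:
    A,_=chain(d["q"]);M.append(np.hstack([a.as_matrix() for a in A]));b.append(d["tool_pos"])
M=np.vstack(M);b=np.hstack(b)
for idx in([1,2,4,5,7,8,10,11],[2,5,8,11],[1,2,4,5,7,8,9,10,11],range(12)):
    idx=list(idx);x=np.linalg.lstsq(M[:,idx],b,rcond=1e-6)
    print(idx,x[0].round(1),np.abs(M[:,idx]@x[0]-b).max().round(2))
E
```

```text
[1, 2, 4, 5, 7, 8, 10, 11] [-2.440e+01  3.485e+02 -2.020e+01  5.044e+02 -2.000e-01  4.461e+02
 -2.000e-01  3.275e+02] 0.0
[2, 5, 8, 11] [342.3 405.2 480.5 207.4] 48.41
[1, 2, 4, 5, 7, 8, 9, 10, 11] [-2.440e+01  3.485e+02 -2.020e+01  5.044e+02 -2.000e-01  4.461e+02
  0.000e+00 -2.000e-01  3.275e+02] 0.0
[0, 1, 2, 3, 4, 5, 6, 7, 8, 9, 10, 11] [-0.000e+00 -2.440e+01  3.485e+02 -0.000e+00 -2.020e+01  5.044e+02
 -0.000e+00 -2.000e-01  4.461e+02 -0.000e+00 -2.000e-01  3.275e+02] 0.0
```

>>> send_rows(deltas=[[[0.5,0.9,0,0.1,0,0,8.5],[0.5,0.9,0,0.1,0,0,8.5],[0,0,0,0,0,0,8.5]]])

```text
time: 3.03
tool_pos: [446.2, -153.2, 141.5]
eef_rot: [-0.368, -2.771, -0.064]
ft_force: [0.1, 1.2, 0.3]
grip_width: 0.996
```

```bash
python3 log.py;  python3 - <<'E'
from h import *
s=avg("side",2);t=avg("top",2)
cv2.imwrite("pics/s5.png",s);
crop(t,340,200,90,90,7,"pics/t5.png");crop(s,250,260,130,120,6,"pics/s5.png")
ph,r=graspT(lift=110)
print(plan(ph,r,8.5,n=1))
E
```

```text
3.03 [-0.077  0.612  0.434  1.826 -0.247  1.119  1.785] [ 446.2 -153.2  141.5] [-0.368 -2.771 -0.064] [0.1 1.2 0.3] 0.996
[[0.1, 0.22, -0.12, -0.01, 0.02, 0.0, 8.5]][ WARN:0@3.924] global loadsave.cpp:1063 imwrite_ Unsupported depth image for selected encoder is fallbacked to CV_8U.
```

View pics/s5.png

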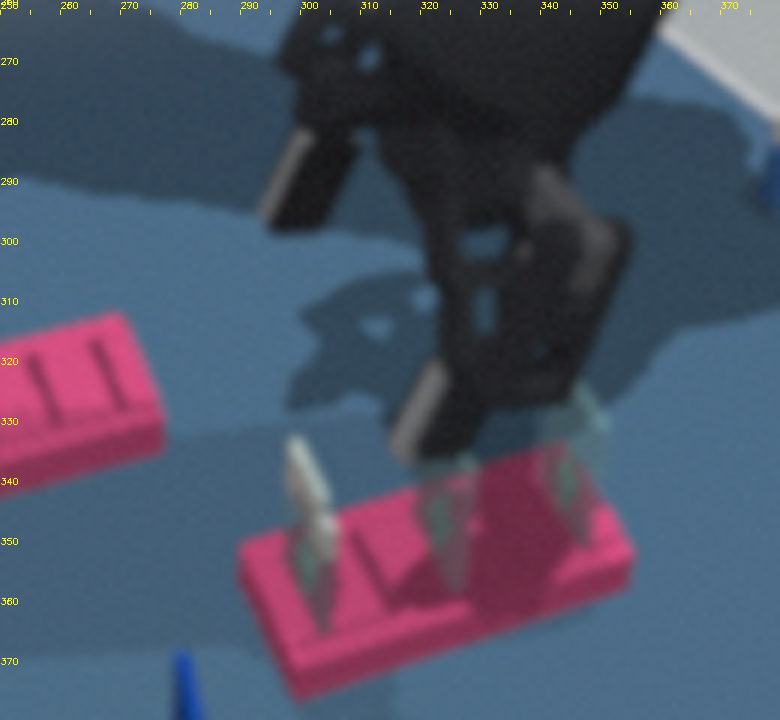

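View pics/t5.png

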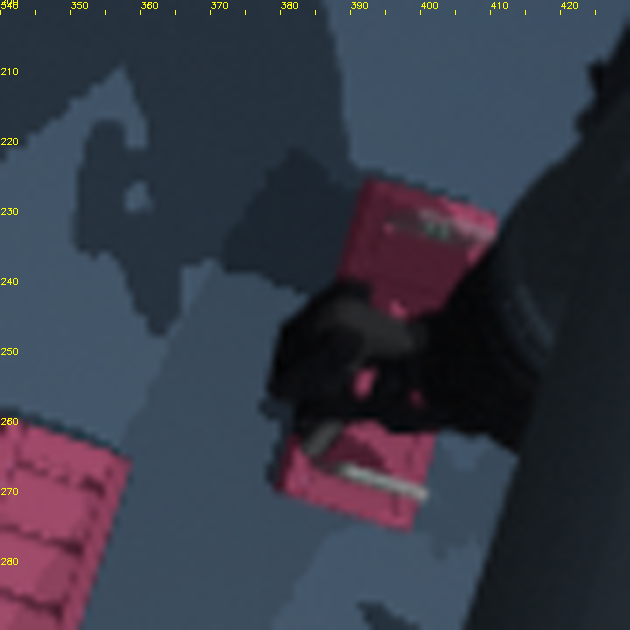

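```bash
cat >> fit.py <<'E'
LO=np.array([-2.7,-.37,-1.27,.24,-1.31,.19,-2.76]);HI=np.array([2.7,2.16,1.26,2.4,4.45,1.91,2.76])
X=np.array([0,-24.4,348.5,0,-20.2,504.4,0,-.2,446.1,0,-.2,327.5])
def ik(p,r,q0,w=.02):
    def f(q):
        a,b=fk(q,X);return np.r_[(a-p)/100,(r.inv()*b).as_rotvec()*2,w*(q-q0)]
    s=least_squares(f,np.clip(q0,LO+.01,HI-.01),bounds=(LO,HI));a,b=fk(s.x,X)
    return s.x,np.linalg.norm(a-p),np.degrees((r.inv()*b).magnitude())
E
cat > present.py <<'E'
from fit import *
READER=[528,377.5,-.22]
def presentT(psi,Rg,tg,dist=100):
    """slide z = cos psi*w + sin psi*l ; Rg,tg tool pose in slide frame"""
    o,M=reader(READER);zz=M[:,2];c=o+dist*zz;n=-zz;w=M[:,0];l=np.cross(n,w)
    zs=np.cos(psi)*w+np.sin(psi)*l;Rs=R.from_matrix(np.c_[n,np.cross(zs,n),zs])
    os=c-Rs.apply([0,0,62]);
    return os+Rs.apply(tg),Rs*Rg,Rs,os
def graspslide():
    p,r=graspT();Rs,o=slideT(np.load("rack.npy"),0)
    return Rs.inv()*r,Rs.inv().apply(p-o)
if __name__=="__main__":
    Rg,tg=graspslide();q0=state()["q"]
    for deg in range(-120,121,15):
        p,r,_,_=presentT(np.radians(deg),Rg,tg);best=None
        for w in(.02,.002):
            for q00 in(q0,q0*.5,(LO+HI)/2):
                q,e,ea=ik(p,r,q00,w)
                m=np.minimum(q-LO,HI-q).min()
                s=(e>3)or(ea>1)
                if best is None or (s,-m)<best[0]:best=((s,-m),q,e,ea,m)
        _,q,e,ea,m=best;print(deg,q.round(2),round(e,1),round(ea,1),"margin",round(m,2),"tool z",r.apply([0,0,1]).round(2))
    # pad visual
    cs=cal("side");p,r=pose()
    for y in(-1,1): print([proj(cs,p+r.apply([11*0,y*42.5,z]))[0].round(1).tolist() for z in(-5,-24,-43)])
E
python3 present.py
```

```text
-120 [ 0.42  1.8  -1.03  1.5  -1.31  1.16  2.38] 0.0 0.0 margin 0.0 tool z [0.27 0.77 0.57]
-105 [ 0.41  1.65 -0.94  1.49 -1.21  1.1   2.13] 0.0 0.0 margin 0.1 tool z [0.13 0.9  0.41]
-90 [ 0.37  1.51 -0.87  1.43 -1.07  1.1   1.85] 0.0 0.0 margin 0.24 tool z [-0.03  0.97  0.24]
-75 [ 0.27  1.39 -0.74  1.33 -0.95  1.19  1.59] 0.0 0.0 margin 0.36 tool z [-0.21  0.98  0.07]
-60 [ 0.15  1.31 -0.61  1.2  -0.84  1.34  1.36] 0.0 0.0 margin 0.47 tool z [-0.38  0.92 -0.09]
-45 [ 0.03  1.29 -0.49  1.03 -0.73  1.52  1.17] 0.0 0.0 margin 0.39 tool z [-0.55  0.8  -0.23]
-30 [-0.1   1.32 -0.38  0.83 -0.64  1.73  1.01] 0.0 0.0 margin 0.18 tool z [-0.7   0.64 -0.33]
-15 [-0.1   1.44 -0.76  0.6  -0.18  1.91  0.73] 1.9 1.2 margin 0.0 tool z [-0.81  0.43 -0.4 ]
0 [-0.15  1.36 -0.66  0.65 -0.13  1.91  0.71] 15.2 9.9 margin 0.0 tool z [-0.88  0.2  -0.42]
15 [-0.24  1.28 -0.47  0.71 -0.13  1.91  0.75] 28.5 18.6 margin 0.0 tool z [-0.92 -0.04 -0.4 ]
30 [-0.39  1.21 -0.21  0.76 -0.13  1.91  0.86] 41.0 26.8 margin 0.0 tool z [-0.9  -0.28 -0.33]
45 [-0.64  1.18  0.18  0.81 -0.12  1.91  1.09] 51.3 33.6 margin 0.0 tool z [-0.84 -0.49 -0.23]
60 [-0.95  1.31  0.69  0.85 -0.1   1.91  1.49] 56.5 37.0 margin 0.0 tool z [-0.74 -0.67 -0.09]
75 [-1.16  1.58  1.15  0.86 -0.08  1.91  1.92] 54.0 35.3 margin 0.0 tool z [-0.6  -0.8   0.07]
90 [-1.21  1.75  1.26  0.84  0.09  1.91  2.1 ] 45.3 29.8 margin 0.0 tool z [-0.44 -0.86  0.24]
105 [-1.22  1.84  1.26  0.83  0.28  1.91  2.15] 33.8 22.9 margin 0.0 tool z [-0.27 -0.87  0.41]
120 [-1.22  1.91  1.26  0.82  0.45  1.91  2.15] 21.7 15.4 margin 0.0 tool z [-0.09 -0.81  0.57]
[[318.9, 335.0], [323.0, 327.2], [327.3, 319.2]]
[[298.9, 300.0], [302.4, 292.5], [306.1, 284.8]]
```

>>> send_rows(deltas=[[[-0.7,0.1,1.9,0,0,0,8.5],[-0.7,0.1,1.9,0,0,0,8.5],[-0.7,0,1.9,0,0,0,8.5],[-0.7,0,1.9,0,0,0,8.5],[0,0,0,0,0,0,8.5]]])

```text
time: 3.65
tool_pos: [451.5, -153.0, 62.0]
eef_rot: [-0.366, -2.784, -0.064]
ft_force: [-1.0, 1.3, -0.3]
grip_width: 0.994
```

```bash
python3 log.py;  python3 - <<'E'
from h import *
s=avg("side",2)
crop(s,250,260,130,120,6,"pics/s6.png")
ph,r=graspT(lift=0)
print(plan(ph,r,8.5,n=1))
E
```

```text
3.65 [-0.045  0.737  0.389  1.843 -0.302  0.969  1.821] [ 451.5 -153.    62. ] [-0.366 -2.784 -0.064] [-1.   1.3 -0.3] 0.994
[[-0.44, -0.14, 3.15, -0.0, 0.16, 0.03, 8.5]]
```

View pics/s6.png

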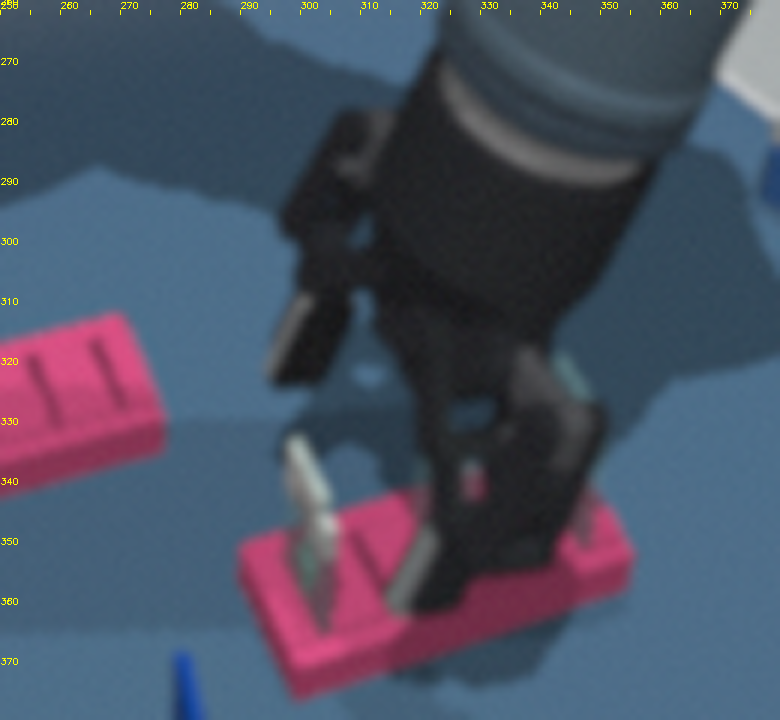

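>>> send_rows(deltas=[[[-0.15,-0.1,1.1,0,0.1,0,8.5],[-0.15,0,1.1,0,0.06,0,8.5],[-0.1,0,0.7,0,0,0,8.5],[0,0,0,0,0,0,8.5]]])

```text
time: 4.08
tool_pos: [449.2, -154.1, 37.0]
eef_rot: [-0.366, -2.776, -0.065]
ft_force: [0.6, 1.0, -0.0]
grip_width: 0.996
```

```bash
python3 log.py;  python3 - <<'E'
from h import *
ph,r=graspT(lift=0)
print(plan(ph,r,8.5,n=1))
E
```

```text
4.08 [-0.032  0.782  0.374  1.841 -0.317  0.935  1.832] [ 449.2 -154.1   37. ] [-0.366 -2.776 -0.065] [ 0.6  1.  -0. ] 0.996
[[0.11, -0.02, 0.44, -0.0, 0.04, 0.04, 8.5]]
```

>>> send_rows(deltas=[[[0.1,0,0.4,0,0.04,0.04,8.5],[0,0,0,0,0,0,5.0],[0,0,0,0,0,0,5.0],[0,0,0,0,0,0,5.0],[0,0,0,0,0,0,5.0]]])

```text
time: 4.5
tool_pos: [446.8, -153.7, 33.5]
eef_rot: [-0.372, -2.77, -0.065]
ft_force: [-0.4, 0.1, -1.2]
grip_width: 0.588
```

```bash
python3 log.py;  python3 - <<'E'
from h import *
ph,r=graspT(lift=0)
print(plan(ph,r,8.5,n=1))
s=avg("side",2)
crop(s,280,300,80,80,9,"pics/s7.png")
t=avg("top",2)
crop(t,370,230,50,50,12,"pics/t7.png")
E
```

```text
4.5 [-0.031  0.788  0.374  1.844 -0.319  0.932  1.83 ] [ 446.8 -153.7   33.5] [-0.372 -2.77  -0.065] [-0.4  0.1 -1.2] 0.588
[[-0.0, -0.0, 0.03, -0.0, 0.0, -0.01, 8.5]]
```

View pics/s7.png

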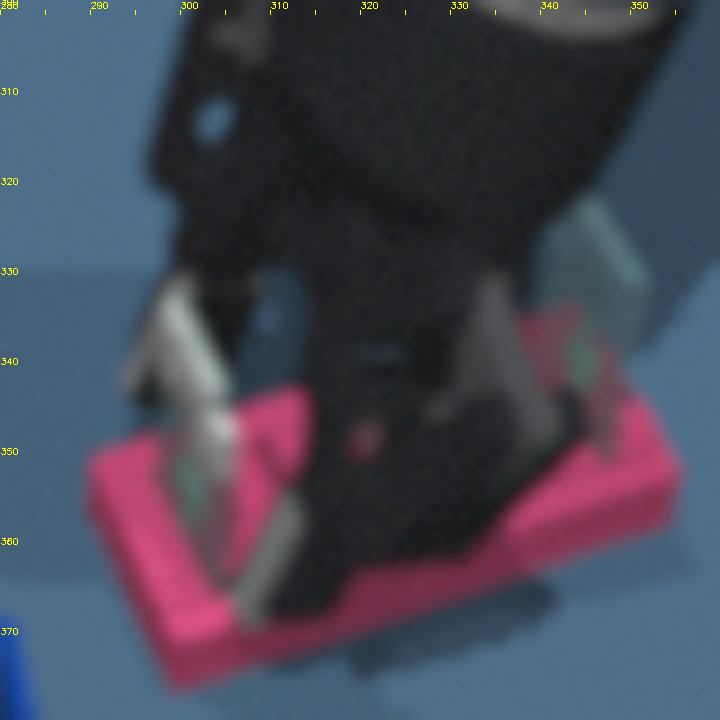

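View pics/t7.png

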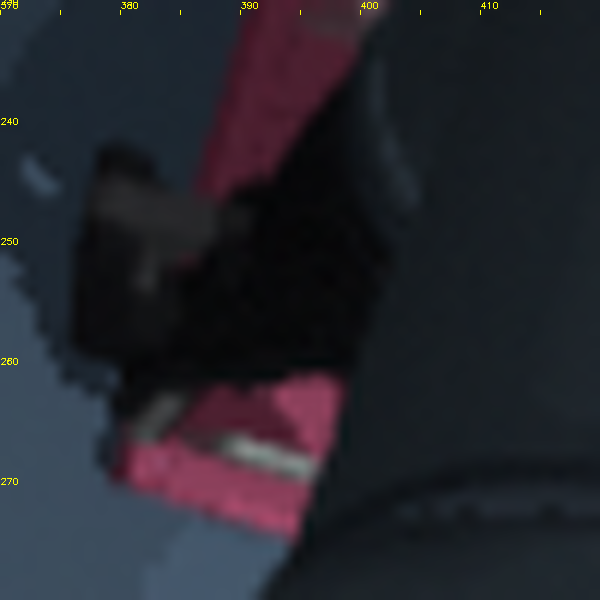

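```bash
python3 - <<'E'
from h import *
s=np.load("side.npy") 
from workcell import bot
s=bot.grab_frame("side").astype(float);cs=cal("side");p,r=pose()
L=[]
for y in(-25,25):
    P=[[11,y,6],[11,y,-31],[-11,y,-31],[-11,y,6],[11,y,6]];q=proj(cs,p+r.apply(P));L+=[(q[i],q[i+1],(0,255,0)) for i in range(4)]
Rr,o=slideT(np.load("rack.npy"),0);L+=slidelines(cs,Rr,o,(0,255,255))
crop(s,280,300,80,80,9,"pics/s8.png",L)
E
```

```text
(no output)
```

View pics/s8.png

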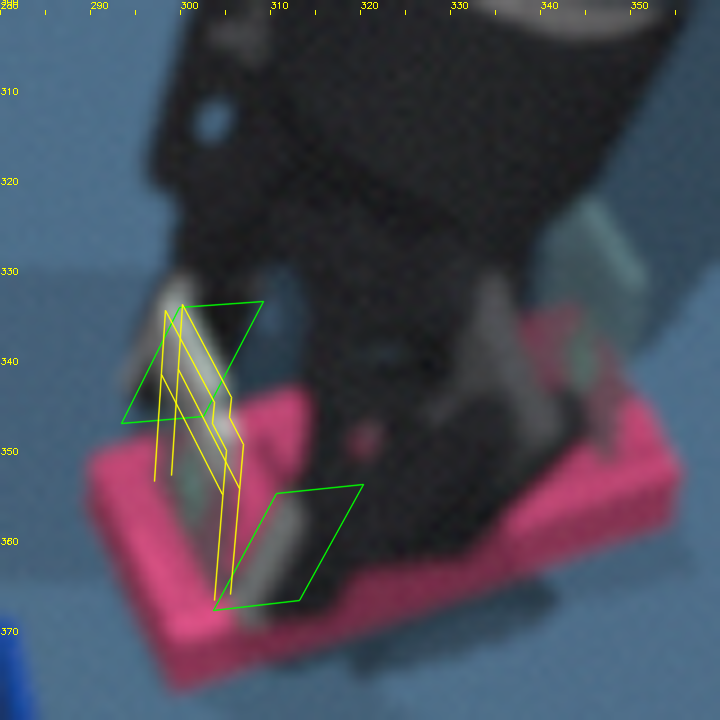

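>>> send_rows(deltas=[[[0,0,0,0,0,0,3.0],[0,0,0,0,0,0,2.4],[0,0,0,0,0,0,2.4],[0,0,0,0,0,0,2.4],[0,0,0,0,0,0,2.4]]], squeeze=40)

```text
time: 5.17
tool_pos: [447.1, -153.1, 33.8]
eef_rot: [-0.372, -2.77, -0.066]
ft_force: [0.4, 0.0, 0.2]
grip_width: 0.356
```

```bash
python3 log.py;  python3 - <<'E'
from h import *
print(state()["ft_torque"])
ph,r=graspT(lift=0)
print(plan(ph,r,8.5,n=1))
s=avg("side",2)
crop(s,280,300,80,80,9,"pics/s9.png")
E
```

```text
5.17 [-0.031  0.787  0.373  1.844 -0.32   0.932  1.83 ] [ 447.1 -153.1   33.8] [-0.372 -2.77  -0.066] [0.4 0.  0.2] 0.356
[-0.06202759 -0.28184977  0.00380595]
[[0.0, -0.06, 0.06, 0.01, 0.0, -0.01, 8.5]]
```

View pics/s9.png

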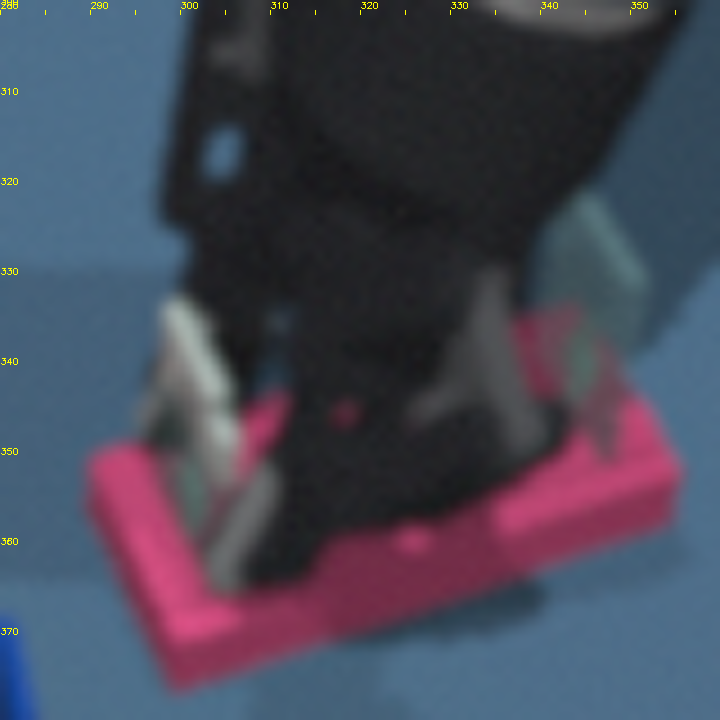

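>>> send_rows(deltas=[[[0.2,0,-0.5,0,0,0,2.4],[0.3,0,-0.9,0,0,0,2.4],[0.4,0,-1.1,0,0,0,2.4],[0.4,0,-1.1,0,0,0,2.4]]])

```text
time: 5.6
tool_pos: [445.9, -153.1, 73.4]
eef_rot: [-0.372, -2.767, -0.066]
ft_force: [0.4, -0.0, -0.1]
grip_width: 0.359
```

```bash
python3 log.py;  python3 - <<'E'
from h import *
print(state()["ft_torque"])
s=avg("side",2)
crop(s,270,290,90,90,8,"pics/s10.png")
E
```

```text
5.6 [-0.049  0.721  0.398  1.843 -0.293  1.001  1.813] [ 445.9 -153.1   73.4] [-0.372 -2.767 -0.066] [ 0.4 -0.  -0.1] 0.359
[-0.1634923  -0.4006715   0.02575613]
```

View pics/s10.png

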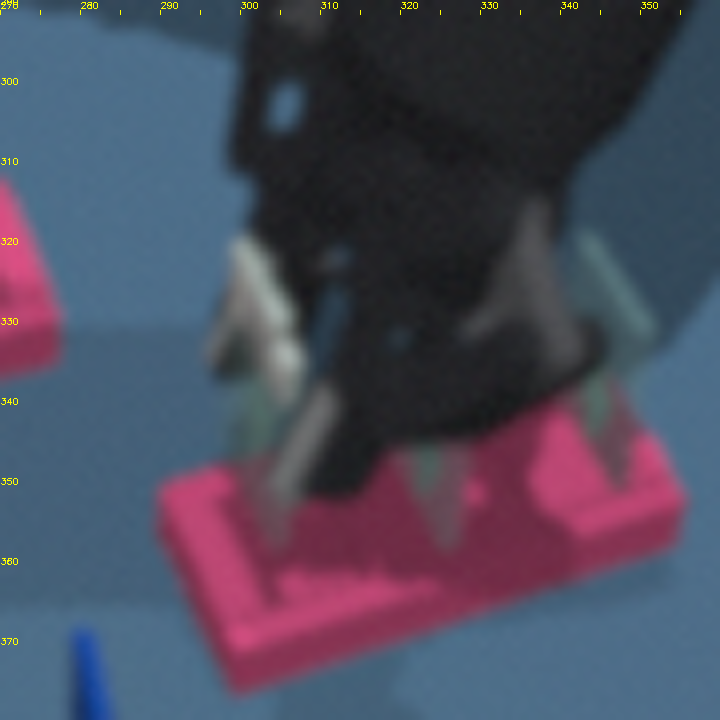

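>>> send_rows(deltas=[[[0.8,0,-2.2,0,0,0,2.4],[1.0,0,-2.8,0,0,0,2.4],[1.0,0,-2.8,0,0,0,2.4],[1.0,0,-2.8,0,0,0,2.4],[1.0,0,-2.8,0,0,0,2.4],[0.6,0,-1.5,0,0,0,2.4]]])

```text
time: 6.2
tool_pos: [444.4, -152.4, 237.9]
eef_rot: [-0.372, -2.764, -0.066]
ft_force: [1.2, 0.1, -0.5]
grip_width: 0.359
```

```bash
python3 log.py;  python3 - <<'E'
from h import *
from present import presentT
from fit import *
s=avg("side",3);t=avg("top",3);np.save("s11.npy",s);np.save("t11.npy",t)
Rs,o=slideT(np.load("rack.npy"),0)
# grasp relation at closing pose (5.17 s)
pg=np.array([447.1,-153.1,33.8]);rg=R.from_rotvec([-.372,-2.77,-.066])
Rg=Rs.inv()*rg;tg=Rs.inv().apply(pg-o);print("tg",tg)
np.savez("grasp.npz",Rg=Rg.as_rotvec(),tg=tg)
p,r=pose();Rn=r*Rg.inv();on=p-Rn.apply(tg)
cs,ct=cal("side"),cal("top")
def pads(c):
    L=[]
    for y in(-16,16):
        P=[[11,y,7],[11,y,-31],[-11,y,-31],[-11,y,7],[11,y,7]];q=proj(c,p+r.apply(P));L+=[(q[i],q[i+1],(0,255,0)) for i in range(4)]
    return L
u=proj(cs,on+Rn.apply([0,0,50]))[0].astype(int)-35
crop(s,u[0],u[1],70,70,10,"pics/s11.png");crop(s,u[0],u[1],70,70,10,"pics/s11o.png",slidelines(cs,Rn,on,(0,255,255))+pads(cs))
u=proj(ct,on+Rn.apply([0,0,50]))[0].astype(int)-20
crop(t,u[0],u[1],40,40,15,"pics/t11.png",);crop(t,u[0],u[1],40,40,15,"pics/t11o.png",slidelines(ct,Rn,on,(0,255,255)))
for deg in(-40,-50,-60,-70):
    p1,r1,_,_=presentT(np.radians(deg),Rg,tg);q,e,ea=ik(p1,r1,state()["q"],.005);print(deg,p1.round(0),r1.as_rotvec().round(2),q.round(2),round(e,1),round(ea,2))
E
```

```text
6.2 [-0.114  0.48   0.478  1.763 -0.19   1.311  1.742] [ 444.4 -152.4  237.9] [-0.372 -2.764 -0.066] [ 1.2  0.1 -0.5] 0.359
tg [-5.77501018 -0.63056437 29.8       ]
-40 [623. 378. 143.] [-0.4  -1.91 -0.95] [-0.17  1.25 -0.1   0.98 -0.99  1.7   1.24] 0.0 0.0
-50 [627. 381. 146.] [-0.44 -1.86 -1.15] [-0.11  1.23 -0.16  1.11 -1.08  1.61  1.37] 0.0 0.0
-60 [631. 383. 149.] [-0.47 -1.8  -1.35] [-0.05  1.23 -0.21  1.22 -1.18  1.53  1.51] 0.0 0.0
-70 [635. 385. 153.] [-0.51 -1.72 -1.55] [ 0.    1.24 -0.27  1.31 -1.29  1.48  1.66] 0.0 0.0
```

View pics/s11.png

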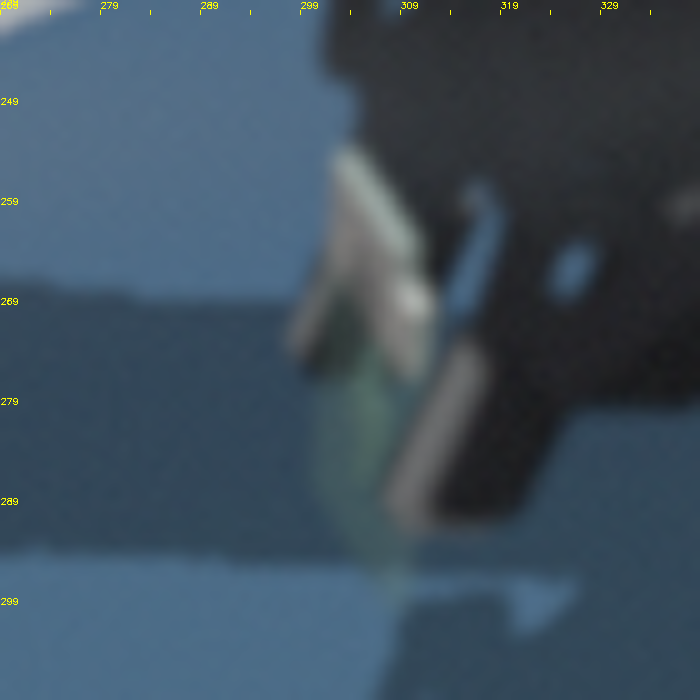

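View pics/s11o.png

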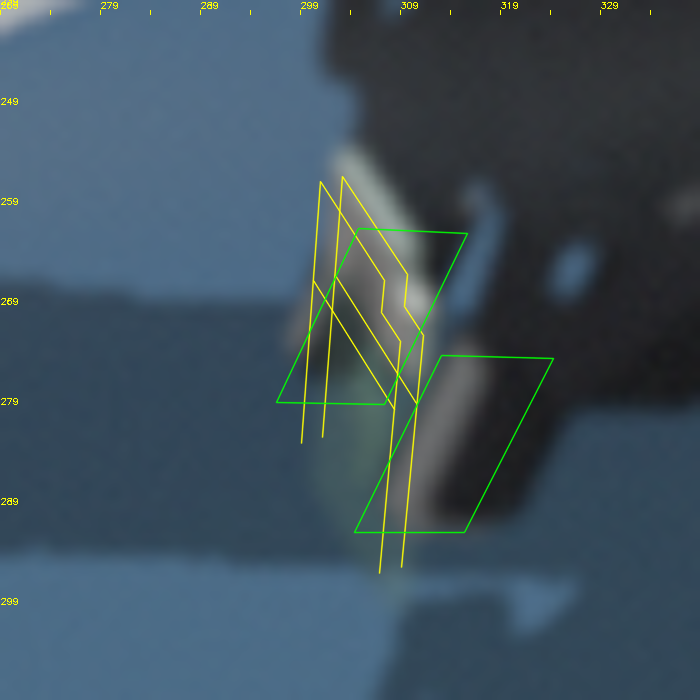

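View pics/t11o.png

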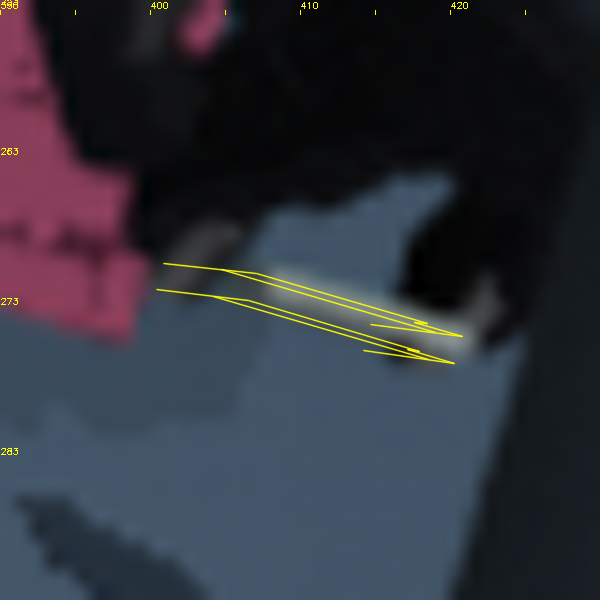

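```bash
cat > go.py <<'E'
import sys
from h import *
from present import presentT
g=np.load("grasp.npz");psi=np.radians(float(sys.argv[1]));dist=float(sys.argv[2])
p1,r1,_,_=presentT(psi,R.from_rotvec(g["Rg"]),g["tg"],dist)
if len(sys.argv)>4: p1=p1+np.array(eval(sys.argv[4]))
p,r=pose();print("from",p.round(1),"to",p1.round(1),"dist",np.linalg.norm(p1-p).round(1),"ang",np.degrees((r.inv()*r1).magnitude()).round(1))
rows=plan(p1,r1,2.4,step=34,ang=5.5,n=int(sys.argv[3]) or None)
print(len(rows))
for x in rows:print(x)
E
python3 go.py -50 120 0
```

```text
from [ 442.9 -151.6  233.7] to [640.5 378.  131.8] dist 574.4 ang 65.2
17
[-0.49, 3.31, 0.45, -0.48, 0.42, 0.0, 2.4]
[-0.51, 3.29, 0.6, -0.48, 0.42, 0.0, 2.4]
[-0.54, 3.25, 0.74, -0.48, 0.42, 0.0, 2.4]
[-0.58, 3.21, 0.88, -0.48, 0.42, 0.0, 2.4]
[-0.62, 3.16, 1.02, -0.48, 0.42, 0.0, 2.4]
[-0.67, 3.11, 1.15, -0.48, 0.42, 0.0, 2.4]
[-0.72, 3.05, 1.27, -0.48, 0.42, 0.0, 2.4]
[-0.78, 2.98, 1.39, -0.48, 0.42, 0.0, 2.4]
[-0.84, 2.91, 1.51, -0.48, 0.42, 0.0, 2.4]
[-0.91, 2.83, 1.61, -0.48, 0.42, 0.0, 2.4]
[-0.98, 2.74, 1.71, -0.48, 0.42, 0.0, 2.4]
[-1.06, 2.65, 1.81, -0.48, 0.42, 0.0, 2.4]
[-1.14, 2.56, 1.89, -0.48, 0.42, 0.0, 2.4]
[-1.22, 2.46, 1.97, -0.48, 0.42, 0.0, 2.4]
[-1.31, 2.36, 2.03, -0.48, 0.42, 0.0, 2.4]
[-1.4, 2.26, 2.09, -0.48, 0.42, 0.0, 2.4]
[-1.49, 2.15, 2.14, -0.48, 0.42, 0.0, 2.4]
```

>>> send_rows(deltas=[[[-0.3,2.0,0.3,-0.3,0.3,0,2.4],[-0.5,3.3,0.5,-0.48,0.42,0,2.4],[-0.5,3.3,0.6,-0.48,0.42,0,2.4],[-0.5,3.3,0.7,-0.48,0.42,0,2.4],[-0.6,3.2,0.9,-0.48,0.42,0,2.4],[-0.6,3.2,1.0,-0.48,0.42,0,2.4],[-0.7,3.1,1.1,-0.48,0.42,0,2.4],[-0.7,3.0,1.3,-0.48,0.42,0,2.4]]])

```text
time: 7.17
tool_pos: [531.0, 90.1, 186.5]
eef_rot: [-0.433, -2.37, -0.623]
ft_force: [-0.4, -0.4, -0.5]
grip_width: 0.358
```

```bash
python3 log.py; python3 go.py -50 120 0
```

```text
7.17 [-0.109  0.813  0.263  1.497 -0.662  1.595  1.597] [531.   90.1 186.5] [-0.433 -2.37  -0.623] [-0.4 -0.4 -0.5] 0.358
from [531.   90.1 186.5] to [640.5 378.  131.8] dist 312.9 ang 34.2
10
[-0.75, 2.72, 1.36, -0.43, 0.37, -0.02, 2.4]
[-0.81, 2.65, 1.45, -0.43, 0.37, -0.02, 2.4]
[-0.87, 2.58, 1.54, -0.43, 0.37, -0.02, 2.4]
[-0.94, 2.51, 1.62, -0.43, 0.37, -0.02, 2.4]
[-1.01, 2.43, 1.7, -0.43, 0.37, -0.02, 2.4]
[-1.08, 2.35, 1.76, -0.43, 0.37, -0.02, 2.4]
[-1.15, 2.26, 1.83, -0.43, 0.37, -0.02, 2.4]
[-1.23, 2.18, 1.88, -0.43, 0.37, -0.02, 2.4]
[-1.31, 2.09, 1.93, -0.43, 0.37, -0.02, 2.4]
[-1.39, 2.0, 1.97, -0.43, 0.37, -0.02, 2.4]
```

>>> send_rows(deltas=[[[-0.8,2.7,1.4,-0.43,0.37,0,2.4],[-0.8,2.6,1.5,-0.43,0.37,0,2.4],[-0.9,2.6,1.5,-0.43,0.37,0,2.4],[-0.9,2.5,1.6,-0.43,0.37,0,2.4],[-1.0,2.4,1.7,-0.43,0.37,0,2.4],[-1.1,2.3,1.8,-0.43,0.37,0,2.4],[-1.1,2.3,1.8,-0.43,0.37,0,2.4]]])

```text
time: 7.75
tool_pos: [607.0, 298.9, 133.9]
eef_rot: [-0.468, -1.986, -1.006]
ft_force: [-0.3, -0.0, -0.4]
grip_width: 0.356
```

```bash
python3 log.py; python3 go.py -50 115 4; python3 - <<'E'
from h import *
cv2.imwrite("pics/s12.png",avg("side",1));cv2.imwrite("pics/t12.png",avg("top",1))
E
```

```text
7.75 [-0.137  1.149  0.053  1.21  -1.046  1.667  1.433] [607.  298.9 133.9] [-0.468 -1.986 -1.006] [-0.3 -0.  -0.4] 0.356
from [607.  298.9 133.9] to [637.  378.8 135.3] dist 85.4 ang 9.0
4
[-0.49, 1.71, 1.18, -0.28, 0.23, -0.09, 2.4]
[-0.53, 1.67, 1.22, -0.28, 0.23, -0.09, 2.4]
[-0.58, 1.63, 1.26, -0.28, 0.23, -0.09, 2.4]
[-0.63, 1.58, 1.29, -0.28, 0.23, -0.09, 2.4][ WARN:0@2.634] global loadsave.cpp:1063 imwrite_ Unsupported depth image for selected encoder is fallbacked to CV_8U.
```

View pics/s12.png

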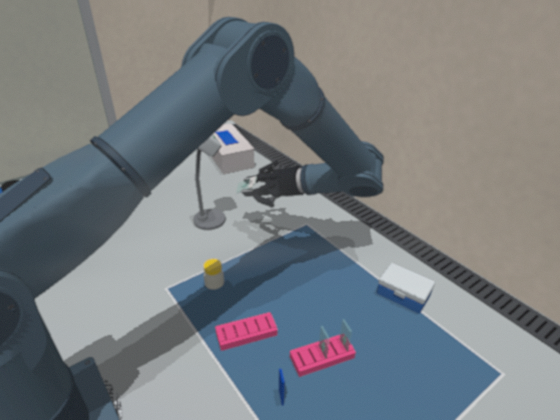

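View pics/t12.png

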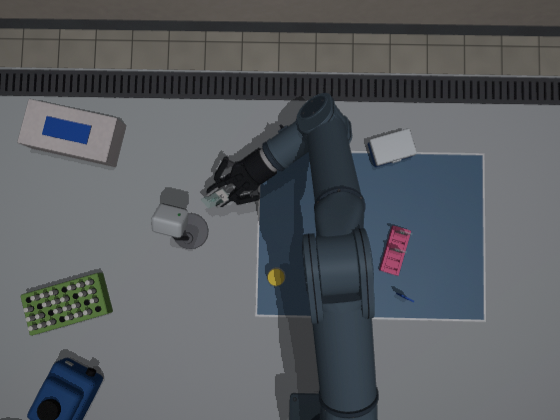

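>>> send_rows(deltas=[[[-0.5,1.7,1.2,-0.3,0.25,-0.1,2.4],[-0.5,1.7,1.2,-0.3,0.25,-0.1,2.4],[-0.6,1.6,1.3,-0.3,0.2,-0.1,2.4],[-0.6,1.5,1.2,-0.25,0.2,-0.1,2.4],[0,0,0,0,0,0,2.4]]])

```text
time: 8.27
tool_pos: [632.2, 381.2, 123.3]
eef_rot: [-0.448, -1.848, -1.151]
ft_force: [-0.5, 0.6, -1.6]
grip_width: 0.359
```

```bash
python3 log.py; python3 go.py -50 100 2; cat > chk.py <<'E'
import sys
from h import *
from present import presentT,READER
g=np.load("grasp.npz");Rg=R.from_rotvec(g["Rg"])
s=avg("side",4);t=avg("top",4);p,r=pose();Rn=r*Rg.inv();on=p-Rn.apply(g["tg"])
np.savez("chk.npz",s=s,t=t,p=p,r=r.as_rotvec())
o,M=reader(READER);L=on+Rn.apply([2,0,62]);print("label in head frame",(M.T@(L-o)).round(1),"normal err deg",np.degrees(np.arccos(-Rn.apply([1,0,0])@M[:,2])).round(2))
n=sys.argv[1]
for c,im,k in((cal("side"),s,"s"),(cal("top"),t,"t")):
    u=proj(c,L)[0].astype(int)-[30,30]
    crop(im,u[0],u[1],60,60,11,f"pics/{k}{n}.png")
    crop(im,u[0],u[1],60,60,11,f"pics/{k}{n}o.png",slidelines(c,Rn,on,(0,255,255))+readerlines(c,READER,(255,0,255)))
E
python3 chk.py 13
```

```text
8.27 [-0.165  1.276 -0.039  1.075 -1.173  1.663  1.393] [632.2 381.2 123.3] [-0.448 -1.848 -1.151] [-0.5  0.6 -1.6] 0.359
from [632.2 381.2 123.3] to [626.7 381.1 145.9] dist 23.3 ang 1.0
2
[1.09, 0.41, -0.07, 0.04, -0.03, -0.06, 2.4]
[1.08, 0.42, -0.07, 0.04, -0.03, -0.06, 2.4]
label in head frame [ -8.5   1.8 117.8] normal err deg 0.71
```

View pics/t13.png

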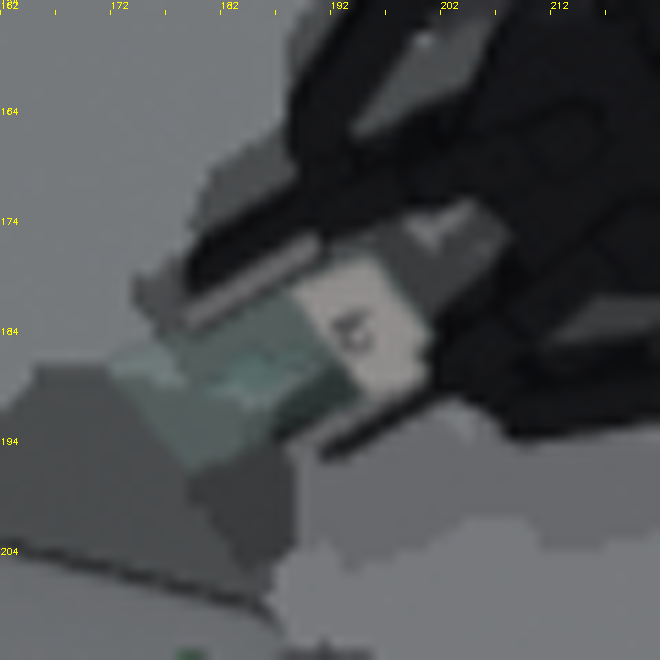

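View pics/t13o.png

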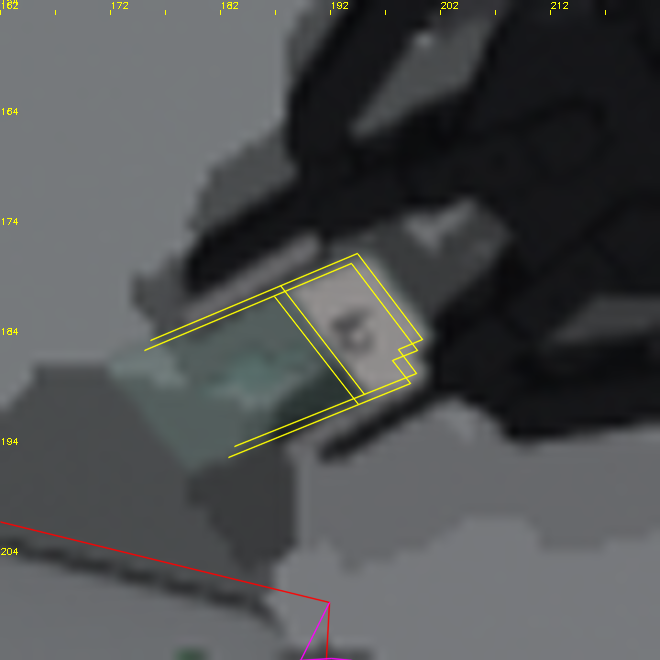

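View pics/s13o.png

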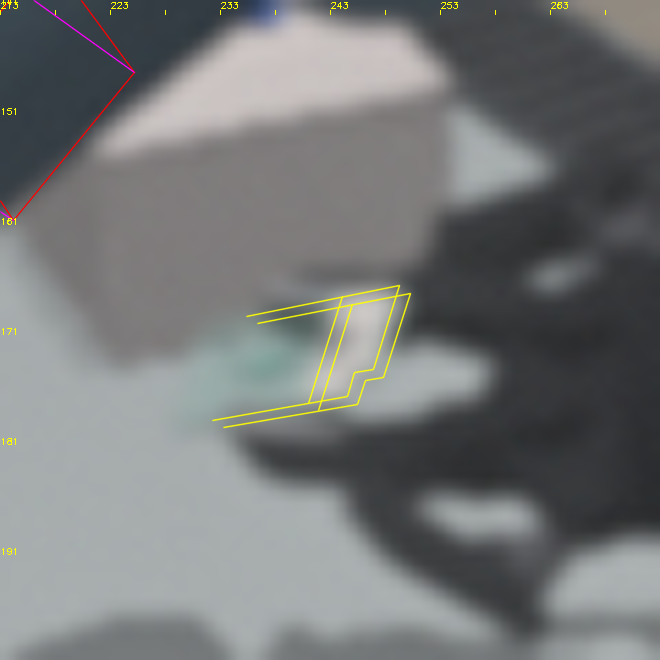

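View pics/s13.png

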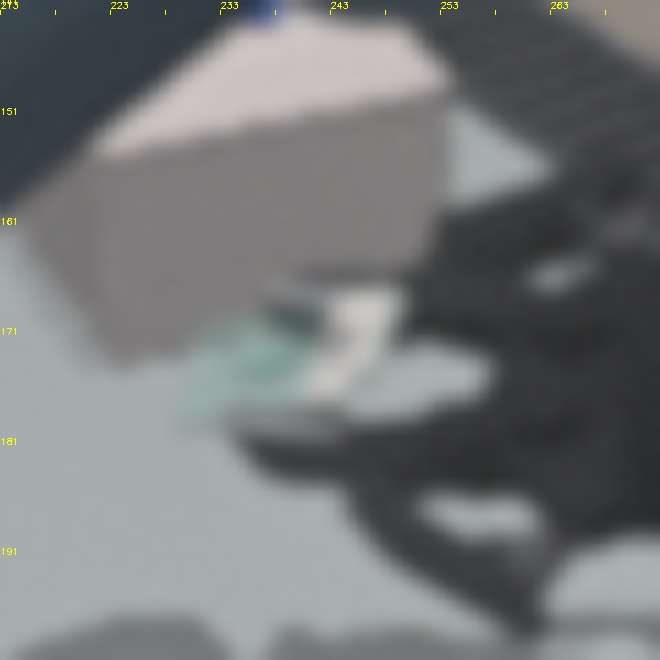

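>>> send_rows(deltas=[[[1.1,0.4,0,0,0,0,2.4],[1.1,0.4,-0.1,0,0,0,2.4],[0,0,0,0,0,0,2.4],[0,0,0,0,0,0,2.4]]])

```text
time: 9.0
tool_pos: [627.8, 376.8, 152.4]
eef_rot: [-0.449, -1.856, -1.153]
ft_force: [-0.4, -0.2, -1.1]
grip_width: 0.355
```

```bash
python3 log.py; python3 go.py -50 100 1; python3 chk.py 14
```

```text
9.0 [-0.161  1.217 -0.036  1.123 -1.172  1.663  1.389] [627.8 376.8 152.4] [-0.449 -1.856 -1.153] [-0.4 -0.2 -1.1] 0.355
from [627.8 376.8 152.4] to [626.7 381.1 145.9] dist 7.9 ang 0.7
1
[-0.53, -0.2, 0.55, 0.07, 0.01, -0.09, 2.4]
label in head frame [ 4.6  4.  96. ] normal err deg 0.75
```

View pics/t14o.png

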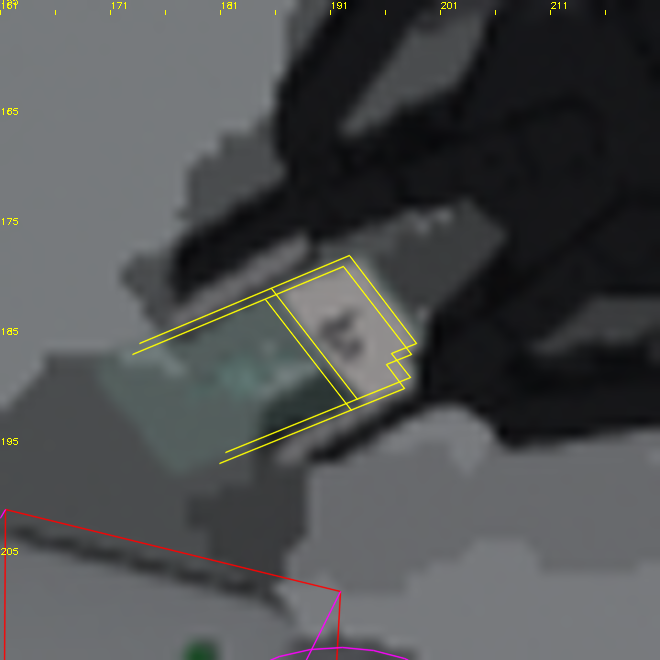

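View pics/s14o.png

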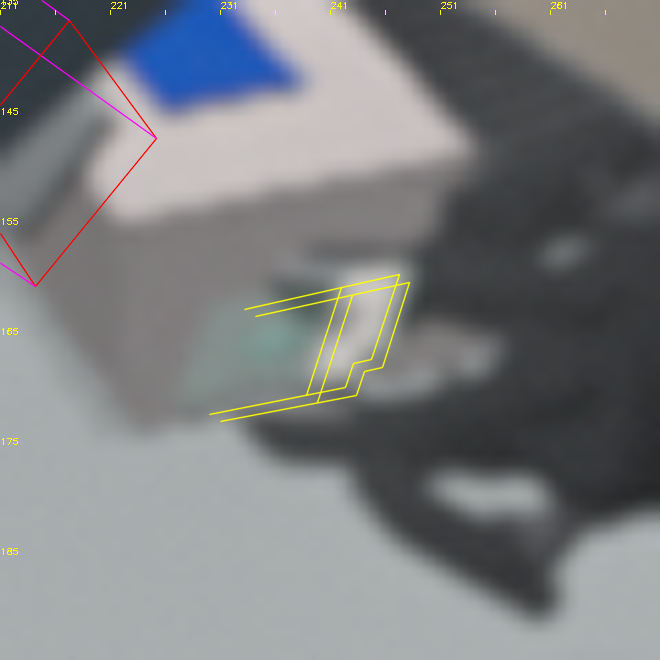

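```bash
python3 go.py -50 100 1 "[0,1.5,-.5]"
```

```text
from [627.6 376.8 150.6] to [626.7 382.6 145.4] dist 7.8 ang 0.8
1
[-0.46, -0.04, 0.63, 0.07, 0.01, -0.11, 2.4]
```

>>> send_rows(deltas=[[[-0.4,0,0.6,0.07,0,-0.1,2.4],[0,0,0,0,0,0,2.4]]])

```text
time: 9.57
tool_pos: [626.7, 382.8, 145.4]
eef_rot: [-0.436, -1.863, -1.151]
ft_force: [-0.3, 0.9, -0.9]
grip_width: 0.358
```

```bash
python3 log.py; python3 chk.py 15;python3 log.py; python3 go.py -50 100 1 "[0,1.5,-.5]"
```

```text
9.57 [-0.169  1.229 -0.038  1.112 -1.169  1.658  1.397] [626.7 382.8 145.4] [-0.436 -1.863 -1.151] [-0.3  0.9 -0.9] 0.358
label in head frame [ 0.9 -0.3 98.4] normal err deg 0.15
9.97 [-0.168  1.228 -0.037  1.112 -1.17   1.659  1.396] [627.7 381.2 146.3] [-0.438 -1.864 -1.152] [ 0.3  0.9 -0.5] 0.362
from [627.7 381.2 146.3] to [626.7 382.6 145.4] dist 2.0 ang 0.2
1
[-0.03, -0.04, 0.19, 0.0, 0.02, -0.01, 2.4]
```

View pics/t15o.png

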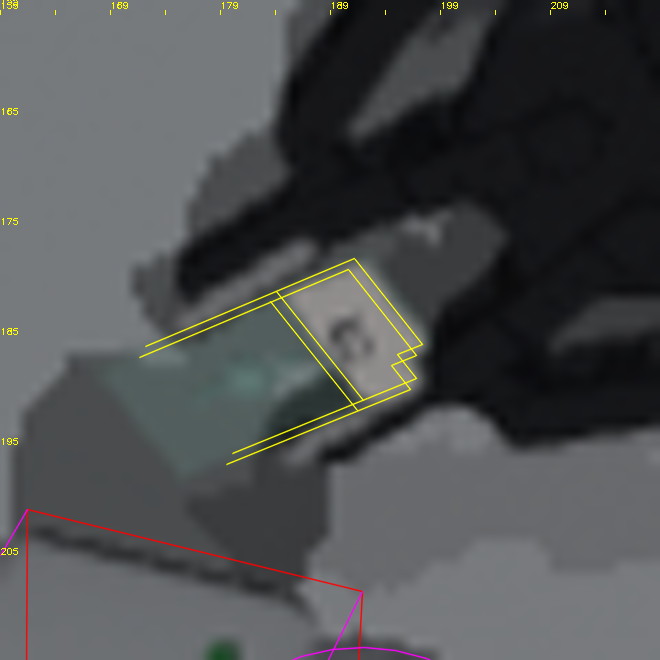

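View pics/s15o.png

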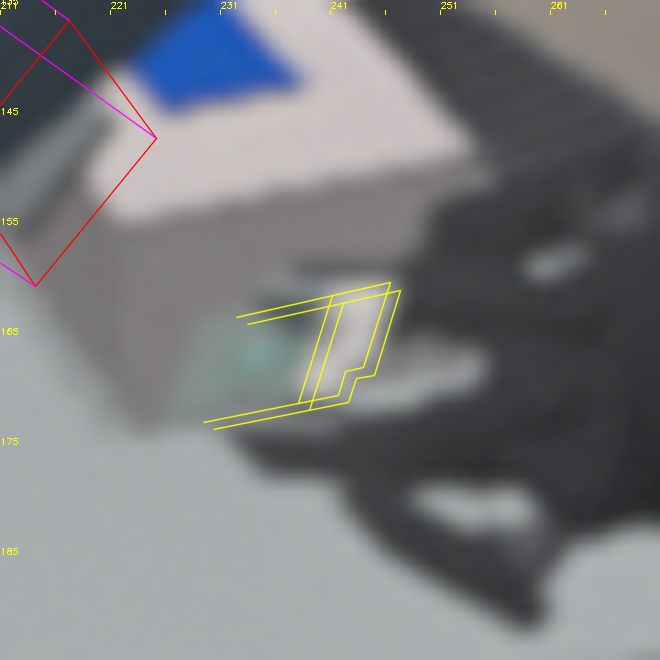

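```bash
python3 - <<'E'
from h import *
z=np.load("chk.npz");cv2.imwrite("pics/s15f.png",z["s"].astype(np.uint8));print(tri(np.array([243.5,165.5]),np.array([191.5,186.])))
E
```

```text
(array([631.82900099, 348.75138625, 169.39434521]), array([-0.9678285 ,  0.0516573 ,  0.43972983, -0.69386482]))
```

View pics/s15f.png

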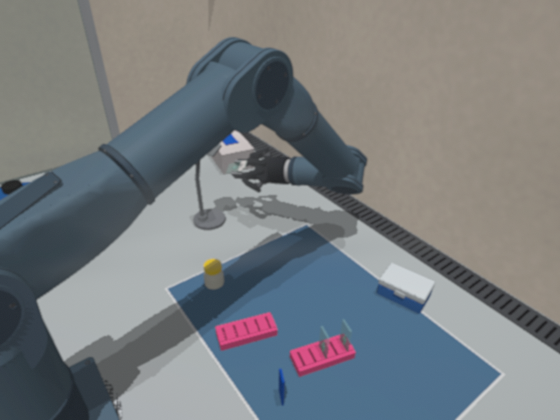

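```bash
python3 log.py; python3 - <<'E'
from workcell import bot
print(bot.finish_job())
E
```

```text
9.97 [-0.168  1.228 -0.037  1.112 -1.17   1.659  1.396] [627.7 381.2 146.3] [-0.438 -1.864 -1.152] [ 0.3  0.9 -0.5] 0.362
the job is handed in; nothing more can be done
None
```

I pulled the notched, frosted slide straight up out of the far pink rack by its two long edges. I then carried it to the reader and handed the job in at about 10 s, still holding it in front of the window.

**Label position:** From the arm's pose and the assumed grip, the label is 98 mm out along the line of sight and about 1 mm off it. Its face is square to the window within about 0.2°.

**One disagreement:** A rough two-camera fix of the label came out about 5 mm to the right (−y) of that pose and a few millimetres higher. I put this down to calibration and pixel-reading error and did not correct for it beyond a 1.5 mm nudge.

**Grip:** In the pictures the pads cross the slide's edges at about 20–45 mm up, below the frosted part, which starts at 54 mm. I judged this from the views and had no direct contact reading. At the end the dot code is visible with the label side up.

**Surroundings:** In the last side view the two blanks, the pot and the tip box are where they were. The clear gap to the reader is judged from poses and pictures. Force readings stayed within about 2 N at every check.

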